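# Index the pin carousel and load the red pin into the press chute

## Robot

A 6-joint arm with a two-finger parallel gripper is mounted at the origin on the work surface. World frame = base frame: x ahead of the robot, y to its left, z up, the work surface at z = 0. Lengths are in m, angles in rad, forces in N, time in s.
With the tool pointing down it reaches from about 0.25 to 0.725 m from the base axis. Payload 9.7 kg.
Tool frame: the origin (TCP) lies where the fingers leave the gripper's body, on its centre line; the fingertips stand 73 mm ahead of it and the grasp point (between the pads) lies robot.grip_point_offset ahead of it (robot.grip_point_offset is the distance from the TCP to the grasp point, in m); x points along the fingers, z is the direction in which the jaws open and shut, and the axes are right-handed (so a half turn about x gives the same grasp; the last joint's range is limited). The gripper opens to 85 mm and grips with 20 to 120 N. Pads are 22 mm wide; open, the fingers measure 114 mm over their backs; the gripper's body (76 mm by 85 mm) begins 54 mm behind the grasp point. The pads swing forward as they close: fully open they stand 13 mm farther back than shut.
Start: joints at [1.19, 0.087, 0.176, 1.66, 0, 1.571], TCP at [0.204, 0.511, 0.304] pointing down, gripper open.
Joint ranges: [-3.13, 3.13], [-0.85, 1.81], [-1.15, 1.24], [-2.2, 2.28], [-1.44, 1.52], [-3.14, 3.14]. Speed limits (rad/s): [2.22, 2.22, 2.57, 3.14, 3.14, 3.14].

## Interface

Orientations are given as a 3x3 rotation matrix whose columns are the frame's x, y, z axes.
In Python, from cell import robot gives the robot as it stands.
- The arm moves only by the tool step_arm, never from a script. Its argument "commands" is a list of rows, each a list of 3 entries, a list of its own where there are three numbers: the shift along the tool's x, y, z scaled (see below), then the turn, a rotation vector about the tool's x, y, z scaled (see below), then the gripper's target within -1 to 1 (fully open at 1, half-way at 0, shut at -1). In form: [[[x, y, z], [ax, ay, az], grip], ...]. A call has 1 to 5 rows; each row is the pose to reach, as a shift and turn from the pose commanded when the call began, along the tool's axes at that moment; what a row does not reach only later rows make up. The controller multiplies each number of a shift by 0.15 m and each number of a turn by 1.5 rad. A row lasts 1/10 s, in which the tool goes at most 50 mm and 8.59 degrees, less where a joint would pass 70% of its speed; a pose out of reach is approached as far as the arm can. A call with a number of a shift or a turn outside -1 to 1 is refused whole. A call with a gripper value outside its range is refused whole. The fingers move at their own pace and stop on an object; the grip force is fixed at half the most. Time passes only in rows, so rows that repeat a pose let the fingers close. It gives the time, the measured TCP pose, the force and the opening at its end, in the units of the state.
- robot.get_state(): the state, without advancing time (a new reading comes with each control period).
- robot.get_image(name): name is "scene" or "top" or "wrist"; returns (picture, depth): 480x640x3 uint8, red, green, blue; 480x640 float32, m along the optical axis (not along the pixel's ray), 0 where there is no reading.
- robot.camera_params(name): a dict with "fovy" (degrees; the focal length in pixels is half the picture's height over the tangent of half this angle, whatever the lens; pixels are square), "cx", "cy" (the principal point, pixels), "D" ([k1, k2, p1, p2, k3] as OpenCV has them; the pictures are not rectified), "rvec" (rotation vector, rad) and "tvec" (3), from world to camera coordinates, as OpenCV has them; the wrist camera has in their place "hand_eye" (4x4, takes a point from camera to tool coordinates, whose origin is the TCP and whose axes are the tool frame's). Camera axes: x right, y down, z forward; pixel columns grow to the right and rows downward; lengths in m; the calibration is good to about 2 mm. A picture is of the moment at which its call begins: read the wrist's pose just before it. camera_params takes no time and is no camera call.
- robot.finish_job(): hands the job in, once; it reports no verdict.
Trained networks look in the newest picture that a camera, given by its name, has taken for a name from the list of things; names that differ only in an ending like _2 or _b are one class to them, and where a whole thing is asked for, a point or a joint stands for the part that bears it (a point fixed in the world has none). Each returns a list of dicts, best first, with "p" (0 to 1); they miss things now and then, are a little off and sometimes report something else, mostly with a low value. They report only what shows in the picture. A call takes as long as a camera call. They do not tell look-alikes from the thing itself.
- robot.spot_in(thing, camera): "position" ([column, row] in pixels, amid what is visible of it).
- robot.silhouettes(thing, camera): "pixels" (480x640 bool, what is visible of it) and "position" ([column, row] in pixels, amid what is visible of it).
The state is a dict: "t": time; "joint_positions": joint angles; "joint_velocities": joint speeds; "joint_efforts": joint torques, N m; "position": TCP position; "ee_rot": TCP orientation; "ft_force": force on the tool from outside, world axes, zero at the start; "ft_torque": the same for the moment, N m; "width": finger opening in m.
Only numpy, scipy, OpenCV 4.12 (cv2) and the standard library are available. Lean on these libraries where they do the work, as an engineer would, in place of code of your own. Each camera call takes 0.05 s, during which the arm holds its last target.

## Task

Turn the pin carousel by its square hub until the red-ended gudgeon pin faces the yellow pointer at the front and let go of the hub; only then draw that pin out along its slanted pocket. Feed it bare end first, red end up, into the sloping chute and push it down without ramming it until the yellow slide is fully home against its stop. Leave the other pins in their pockets and the wrench, screwdriver and jar where they are.

Things in the scene. Friction and masses are not known exactly. Their poses are not given: they have to be found in the camera images.
- carousel: grey round foot of the carousel, 210 mm diameter, 14 mm high, fixed to the bench; origin at the centre of its underside, z up, on the turning axis; its front is its own -x side, where a yellow pointer sticks out to radius 160 mm, 12 mm high
- front_mark (a point): point on the yellow pointer, 150 mm in front (-x) of the carousel's axis, 12 mm above the bench
- turntable: the turning part of the carousel with hub and pockets; origin on the turning axis at bench height, z up; its -x axis points to the red pin's pocket
- hub (a point): centre of the top of the square aluminium hub, on the turning axis, 155 mm above the bench. Hub: 36 mm square, flats 44 mm high (111 to 155 mm above the bench), square to this point's x and y axes, which turn with it; a round 52 mm shaft below. Turning it turns the blue turntable, either way without end; dry friction about 0.22 N m; it stays where left
- red_pocket (a point): centre of the mouth of the red pin's pocket: 75 mm from the turning axis, 88 mm above the bench; turns with the turntable. Faces the front when on the line from axis to front_mark. Five such pockets, 72 degrees apart, all lean outward 25 degrees from vertical: blue square tubes, inner width 34 mm, wall 3 mm, 60 mm deep; 60 mm of each pin stands out
- red_pin: red-ended gudgeon pin: plain round steel pin 30 mm diameter, 120 mm long, about 0.3 kg, its last 22 mm red. Origin: centre of the bare end; z runs along the pin to the red end. Starts in a pocket of the carousel, red end up
- red_pin_top (a point): centre of the red end face of the red pin, on its axis
- yellow_pin: yellow-ended gudgeon pin: plain round steel pin 30 mm diameter, 120 mm long, about 0.3 kg, its last 22 mm yellow. Origin: centre of the bare end; z runs along the pin to the yellow end. Starts in a pocket of the carousel, yellow end up
- blue_pin: blue-ended gudgeon pin: plain round steel pin 30 mm diameter, 120 mm long, about 0.3 kg, its last 22 mm blue. Origin: centre of the bare end; z runs along the pin to the blue end. Starts in a pocket of the carousel, blue end up
- green_pin: green-ended gudgeon pin: plain round steel pin 30 mm diameter, 120 mm long, about 0.3 kg, its last 22 mm green. Origin: centre of the bare end; z runs along the pin to the green end. Starts in a pocket of the carousel, green end up
- white_pin: white-ended gudgeon pin: plain round steel pin 30 mm diameter, 120 mm long, about 0.3 kg, its last 22 mm white. Origin: centre of the bare end; z runs along the pin to the white end. Starts in a pocket of the carousel, white end up
- chute: chute fixed to the bench, foot 200 x 110 mm, z up. Open trough, inner width 38 mm, 130 mm long, runs down from its high end (own -x side) to its low end, 28 degrees from vertical: down is (0.469, 0, -0.883) in this frame; open side looks up and to +x. Side walls 24 mm high, flared entry; a 24 mm wide tongue carries the floor on 32 mm beyond the high end. A pin lying in it slides to the slide
- chute_mouth (a point): on the line where the axis of a pin lying in the trough runs (15 mm off the floor), level with the high end of the trough, where the tongue begins; axes as the chute's. A pin let go while its middle is still beyond the end of the tongue tips over backwards; fingers can straddle the tongue, not the walls, which begin here (flared)
- home_low (a point): where the centre of the bare end of the red pin must finally be: 100 mm down that line from chute_mouth, with the slide home; axes as the chute's
- home_high (a point): where the centre of the red end must finally be: on the same line, 20 mm up beyond chute_mouth, so the pin's last 20 mm stands out of the trough at the end; axes as the chute's
- slide (a joint): travel of the yellow slide block that closes the low end of the trough: 0 to 0.005 m at the start, 0.025 m when fully home against its hard stop. Dry friction about 8 N: the pin's weight moves it little, it has to be pushed through the pin, and stays where left
- slide_face (a point): centre of the slide's upper face, which the pin's bare end meets, on the pin's line; 75 mm down from chute_mouth when the joint is 0; moves with it
- wrench: bystander: steel wrench 200 mm long lying on the bench, origin on its underside near the middle
- screwdriver: bystander: screwdriver 200 mm long lying on the bench, origin on its underside near the middle
- grease_jar: bystander: grey jar with black lid, 70 mm diameter, 90 mm high, standing on the bench, origin under its centre
Things that resemble listed ones, but are neither listed nor needed, are in the scene too. Leave any orange look-alike of the red_pin alone.

How it is judged:
By the outcome, as a careful person would: the job done as asked, in the order asked, and still so for the second after the job is handed in, with the robot touching nothing.
It also fails if it takes over 64 s, if anything falls off the work surface, if the arm or the gripper's body presses on something with over 40 N, if the wrist force passes 120 N, or if a joint passes its speed limit or range.

## Working session

There is one attempt and no reset: what is moved stays moved. The work goes in short steps, Python scripts to look and compute and a tool call to move; the robot and the scene stay as the last step left them, time stands still between calls to the robot, and variables do not carry over. Pictures are saved under pics/ and viewed, and the job is handed in when it is done.

Besides the shell and the picture viewer there is one more tool, called after ">>>" as name(argument=value, ...), one argument or row to a line, values as JSON. step_arm: Moves the arm, as the interface text tells. Shifts and turns lie within -1 to 1; 1 stands for 0.15 m of shift or 1.5 rad of turn. Its arguments: {"type":"object","properties":{"commands":{"type":"array"}},"required":["commands"]}

```bash
ls; mkdir -p pics; cat > h.py <<'E'
import numpy as np, cv2
from cell import robot
def cam(n):
    p=robot.camera_params(n); f=240/np.tan(np.radians(p['fovy'])/2)
    K=np.array([[f,0,p['cx']],[0,f,p['cy']],[0,0,1]]);D=np.array(p['D'],float)
    if 'rvec' in p:
        R=cv2.Rodrigues(np.array(p['rvec'],float))[0]; t=np.array(p['tvec'],float).ravel()
        T=np.eye(4);T[:3,:3]=R.T;T[:3,3]=-R.T@t   # cam->world
    else:
        s=robot.get_state();W=np.eye(4);W[:3,:3]=np.array(s['ee_rot']);W[:3,3]=s['position']
        T=W@np.array(p['hand_eye'])
    return K,D,T
def shot(n,name=None):
    c=cam(n); im,d=robot.get_image(n)
    if name: cv2.imwrite('pics/'+name+'.png',im[:,:,::-1])
    return im,d,c
def cloud(d,c,mask=None):
    K,D,T=c
    m=d>0
    if mask is not None: m=m&mask
    v,u=np.nonzero(m)
    n=cv2.undistortPoints(np.stack([u,v],1).astype(float)[:,None],K,D)[:,0]
    z=d[v,u]
    P=np.c_[n*z[:,None],z]
    return P@T[:3,:3].T+T[:3,3],np.c_[u,v]
def proj(X,c):
    K,D,T=c; Ti=np.linalg.inv(T)
    X=np.atleast_2d(X); P=X@Ti[:3,:3].T+Ti[:3,3]
    return cv2.projectPoints(P,np.zeros(3),np.zeros(3),K,D)[0][:,0]
E
python3 - <<'E'
from h import *
print(robot.grip_point_offset); s=robot.get_state(); print(s)
for n in ['scene','top','wrist']:
    im,d,c=shot(n,n+'0'); print(n,c[2].round(3),c[0].round(1).tolist(),d.min(),d.max())
    np.savez('/tmp/%s0.npz'%n,im=im,d=d,K=c[0],D=c[1],T=c[2])
E
```

```text
pics
0.0539
{'t': 0.0, 'joint_positions': array([1.18999082e+00, 8.74900966e-02, 1.75090571e-01, 1.65982244e+00,
       4.29407690e-06, 1.57078874e+00]), 'joint_velocities': array([ 0.00078962, -0.00040973,  0.00123735,  0.0002244 , -0.00047142,
        0.00182633]), 'joint_efforts': array([-9.34901109e-04, -5.20388210e+01,  4.64804220e+01,  1.62049709e-02,
       -6.72102647e-05, -1.05508511e-05]), 'position': array([0.20436159, 0.51046356, 0.30314415]), 'ee_rot': array([[-5.33851596e-04, -9.28368370e-01,  3.71660981e-01],
       [-1.32191856e-03,  3.71661364e-01,  9.28367429e-01],
       [-9.99998984e-01,  4.30488296e-06, -1.42563940e-03]]), 'ft_force': array([-0.35748768,  0.72115593, -0.4953759 ]), 'ft_torque': array([-0.02919235,  0.03733034, -0.04701426]), 'width': 0.08506882969285445}
scene [[ 0.706  0.507 -0.494  1.158]
 [ 0.708 -0.488  0.511 -0.595]
 [ 0.018 -0.711 -0.703  0.947]
 [ 0.     0.     0.     1.   ]] [[485.8, 0.0, 315.3], [0.0, 485.8, 238.1], [0.0, 0.0, 1.0]] 0.0 3.964363
top [[ 0.011 -0.992  0.128  0.435]
 [-1.    -0.012 -0.004 -0.008]
 [ 0.005 -0.128 -0.992  1.3  ]
 [ 0.     0.     0.     1.   ]] [[468.1, 0.0, 320.1], [0.0, 468.1, 227.7], [0.0, 0.0, 1.0]] 0.0 2.2392507
wrist [[ 0.372  0.887  0.273  0.134]
 [ 0.928 -0.355 -0.111  0.538]
 [-0.001  0.294 -0.956  0.372]
 [ 0.     0.     0.     1.   ]] [[410.7, 0.0, 314.4], [0.0, 410.7, 244.2], [0.0, 0.0, 1.0]] 0.0 0.47093573
```

View pics/scene0.png

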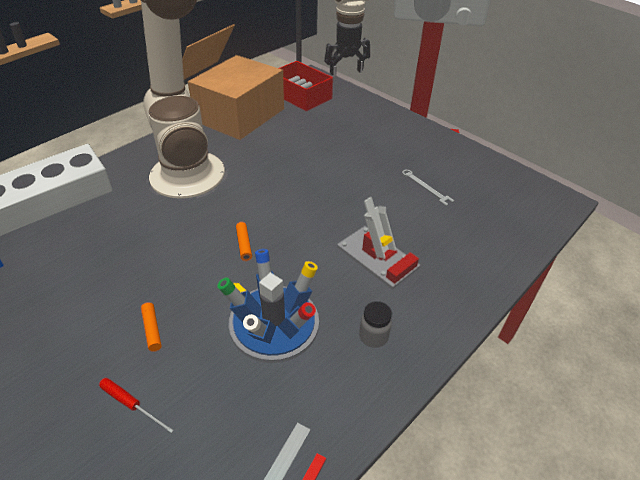

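View pics/top0.png

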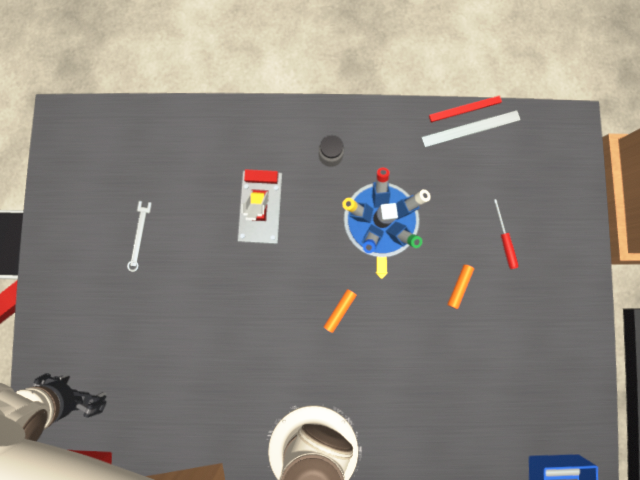

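View pics/wrist0.png

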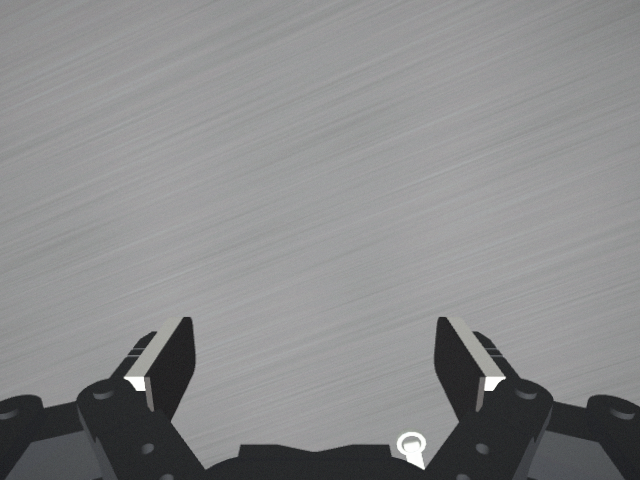

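The scene view shows the carousel at about (272,310), with the red pin at (307,311) and the chute at (380,240). In the top view the carousel is at (382,217), the yellow pointer at (382,267) on the robot side, the red pin at (383,174) on the far side, and the chute at (259,205). The red pin needs about a half turn.

```bash
cat > m.py <<'E'
from h import *
def load(n):
    a=np.load('/tmp/%s0.npz'%n); return a['im'],a['d'],(a['K'],a['D'],a['T'])
for n in ['top','scene']:
    im,d,c=load(n); P,uv=cloud(d,c); rgb=im[uv[:,1],uv[:,0]].astype(int)
    hsv=cv2.cvtColor(im,cv2.COLOR_RGB2HSV)[uv[:,1],uv[:,0]].astype(int)
    tb=(abs(P[:,2])<.01)&(P[:,0]>.2)&(P[:,0]<.7)&(abs(P[:,1])<.5)
    print(n,'table z',np.median(P[tb,2]), P[tb,2].std())
    region=(abs(P[:,0]-.5)<.25)&(P[:,1]<.05)&(P[:,1]>-.4)
    # hub top
    m=region&(P[:,2]>.145)&(P[:,2]<.165)&(hsv[:,1]<40)&(rgb.min(1)>120)
    print('hub top',m.sum(),P[m].mean(0) if m.any() else '',P[m].min(0),P[m].max(0))
    cen=np.median(P[m],0)
    # disk blue
    for col,lo,hi in [('red',-1,8),('yellow',22,36),('green',45,85),('blue',95,130)]:
        mm=region&(hsv[:,1]>120)&(hsv[:,0]>lo)&(hsv[:,0]<hi)&(P[:,2]>.105)&(hsv[:,2]>80)&(np.hypot(*(P[:,:2]-cen[:2]).T)<.2)
        if mm.any():
            q=P[mm].mean(0); print(col,mm.sum(),q.round(4),'az',np.degrees(np.arctan2(q[1]-cen[1],q[0]-cen[0])).round(1),np.hypot(*(q-cen)[:2]).round(3), 'zmax',P[mm,2].max())
    mm=region&(hsv[:,1]>120)&(hsv[:,0]>22)&(hsv[:,0]<36)&(P[:,2]>.005)&(P[:,2]<.02)&(P[:,0]<.45)
    if mm.any():
        q=P[mm];print('pointer',mm.sum(),q.mean(0),q.min(0),q.max(0), cv2.fitLine(q[:,:2].astype(np.float32),cv2.DIST_L2,0,.01,.01).ravel())
    # foot/disk outline by height 
    mm=region&(P[:,2]>.008)&(P[:,2]<.06)&(np.hypot(*(P[:,:2]-cen[:2]).T)<.12)
    q=P[mm]; print('foot',q.min(0),q.max(0), cv2.minEnclosingCircle(q[:,:2].astype(np.float32)))
E
python3 m.py
```

```text
top table z -0.00016830257813893468 0.0027537450206715744
hub top 238 [ 0.63231253 -0.19330037  0.15365165] [ 0.60810854 -0.2730973   0.14503567] [ 0.68006582 -0.1635196   0.16091221]
red 134 [ 0.7225 -0.1692  0.1394] az 9.8 0.095 zmax 0.1513813286705823
yellow 106 [ 0.645  -0.0863  0.1418] az 80.9 0.1 zmax 0.15046887960659783
green 111 [ 0.5543 -0.2474  0.1416] az -140.3 0.097 zmax 0.15195061015642852
blue 115 [ 0.5407 -0.135   0.1415] az 150.4 0.102 zmax 0.15065749232413728
foot [ 0.51011157 -0.30370655  0.00806671] [ 0.73064126 -0.07889909  0.05999675] ((0.6223942637443542, -0.1906953901052475), 0.11353569477796555)
scene table z 0.001515526086728225 0.002072926575960261
hub top 300 [ 0.63724806 -0.19975433  0.15423364] [ 0.60857105 -0.27974434  0.14505097] [ 0.68650331 -0.16100744  0.16046797]
red 148 [ 0.729  -0.172   0.1411] az 8.8 0.096 zmax 0.1514640794986719
yellow 159 [ 0.6493 -0.0922  0.1401] az 80.7 0.096 zmax 0.15073757299697055
green 166 [ 0.5621 -0.2501  0.1403] az -138.6 0.095 zmax 0.15204664491897313
blue 149 [ 0.548  -0.1377  0.1406] az 150.1 0.099 zmax 0.15188284467161928
foot [ 0.52491374 -0.28602692  0.00805667] [ 0.73399242 -0.07250445  0.05999774] ((0.6293131113052368, -0.17864106595516205), 0.10827765613794327)
```

```bash
python3 - <<'E'
import cv2
for n,(x,y,w,h) in {'top':(220,80,260,220),'scene':(200,180,240,200)}.items():
    im=cv2.imread('pics/%s0.png'%n)[y:y+h,x:x+w]; cv2.imwrite('pics/%s0z.png'%n,cv2.resize(im,None,fx=3,fy=3,interpolation=cv2.INTER_CUBIC)[:600,:800])
E
```

```text
(no output)
```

View pics/top0z.png

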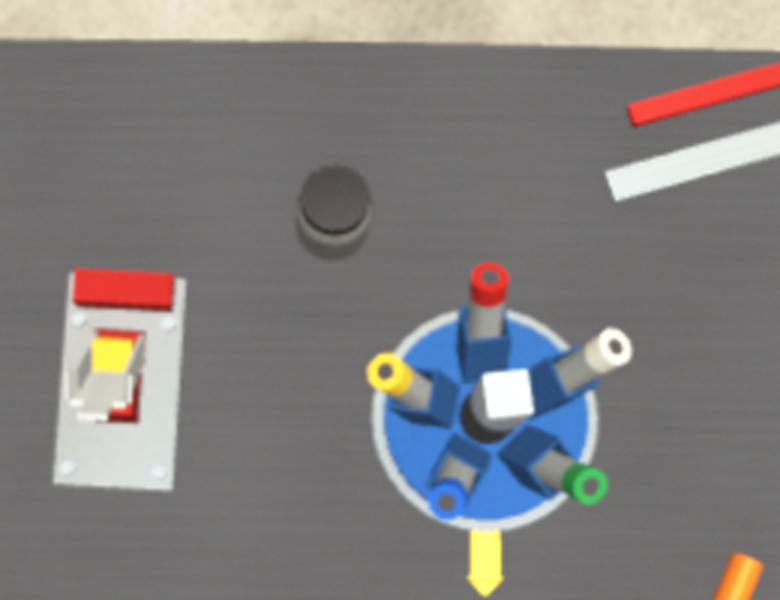

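View pics/scene0z.png

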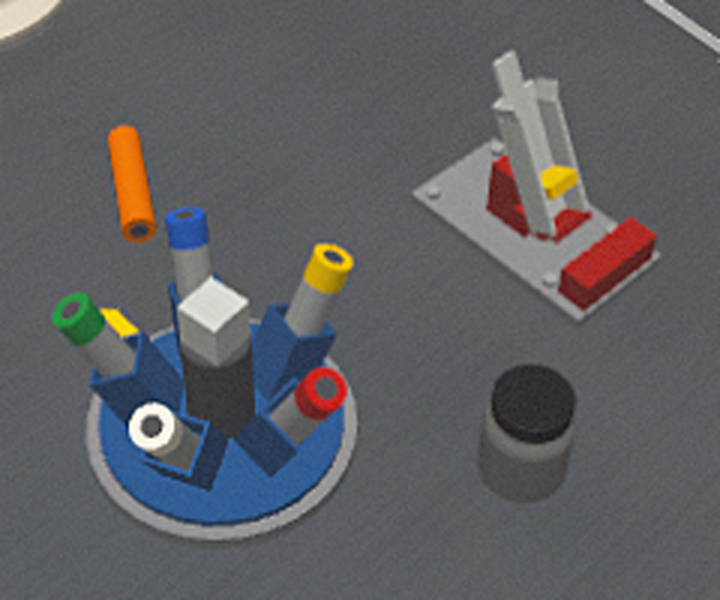

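```bash
cat > m2.py <<'E'
from h import *
from scipy.optimize import least_squares
def load(n):
    a=np.load('/tmp/%s0.npz'%n); return a['im'],a['d'],(a['K'],a['D'],a['T'])
for n in ['top','scene']:
    im,d,c=load(n); P,uv=cloud(d,c)
    hsv=cv2.cvtColor(im,cv2.COLOR_RGB2HSV)[uv[:,1],uv[:,0]].astype(int)
    cen=np.array([.63,-.19])
    region=(np.hypot(*(P[:,:2]-cen).T)<.03)&(abs(P[:,2]-.155)<.006)
    q=P[region];print(n,'hub',len(q),q.mean(0),q.min(0),q.max(0),cv2.minAreaRect((q[:,:2]*1000).astype(np.float32)))
    C=[]
    for col,lo,hi in [('red',-1,8),('yellow',22,36),('green',45,85),('blue',95,130)]:
        mm=(hsv[:,1]>120)&(hsv[:,0]>lo)&(hsv[:,0]<hi)&(P[:,2]>.115)&(hsv[:,2]>80)&(np.hypot(*(P[:,:2]-cen).T)<.14)
        C.append(np.median(P[mm],0))
    C=np.array(C); r=least_squares(lambda p:np.hypot(C[:,0]-p[0],C[:,1]-p[1])-p[2],[.63,-.19,.1]).x
    print('circ',r,np.degrees(np.arctan2(C[:,1]-r[1],C[:,0]-r[0])))
    # chute
    m=(P[:,0]>.45)&(P[:,0]<.75)&(P[:,1]>.02)&(P[:,1]<.25)&(P[:,2]>.004)
    q=P[m];print('chute',q.min(0),q.max(0))
    pl=q[q[:,2]<.02];print('plate',cv2.minAreaRect((pl[:,:2]*1000).astype(np.float32)),np.median(pl[:,2]))
    hi=q[q[:,2]>.1];print('hi',hi.mean(0),hi.max(0))
    yl=(hsv[:,1]>120)&(hsv[:,0]>20)&(hsv[:,0]<36)&m; print('yel',P[yl].mean(0))
    yl=(hsv[:,1]>120)&(hsv[:,0]>20)&(hsv[:,0]<36)&(P[:,1]<0)&(P[:,1]>-.3)&(P[:,0]>.4)&(P[:,2]<.03); print('ptr',P[yl].mean(0),P[yl].min(0),P[yl].max(0))
E
python3 m2.py
```

```text
top hub 201 [ 0.62714186 -0.18244971  0.15482061] [ 0.60810854 -0.20066171  0.14910212] [ 0.6471535  -0.1635196   0.16091221] ((627.4705810546875, -182.9794921875), (36.866085052490234, 34.78468704223633), 7.626980781555176)
circ [ 0.62568716 -0.18042676  0.09529704] [   6.97368592   78.70446669 -137.2895298   151.53371719]
chute [0.4500748  0.02013657 0.00400116] [0.74997764 0.24907825 0.17071864]
plate ((599.9757080078125, 134.4215087890625), (228.84555053710938, 299.0691833496094), 89.65574645996094) 0.011268244287657492
hi [0.62888868 0.15935865 0.13474865] [0.67037464 0.18402432 0.17071864]
yel [0.67107836 0.15722363 0.0783521 ]
ptr [ 0.49680639 -0.17101033  0.01031164] [ 0.40332421 -0.19751206 -0.00447503] [ 0.68805383 -0.07362696  0.02995111]
scene hub 259 [ 0.63027477 -0.18243972  0.15551513] [ 0.60857105 -0.20056917  0.1490482 ] [ 0.64863088 -0.16100744  0.16046797] ((628.8875122070312, -180.35977172851562), (38.37842559814453, 38.96773147583008), 6.0359320640563965)
circ [ 0.63391199 -0.18509793  0.09530703] [   5.68208213   78.87990937 -136.54341864  151.23394853]
chute [0.45003223 0.02040163 0.00400003] [0.7499879  0.2493808  0.17178729]
plate ((600.11865234375, 134.48712158203125), (299.3072204589844, 228.5887908935547), 0.3639635443687439) 0.012425514326399378
hi [0.63485282 0.16073324 0.13115052] [0.67307912 0.1895267  0.17178729]
yel [0.67708525 0.15935828 0.08046387]
ptr [ 0.49500977 -0.16791537  0.01378052] [ 0.47113347 -0.18219658  0.0023302 ] [ 0.54808317 -0.00533775  0.01856955]
```

```bash
cat >> h.py <<'E'
from scipy.spatial.transform import Rotation as Ro
def plan(pos,R=None,grasp=False):
    """remaining move to TCP pose (or grasp-point pose) in command units"""
    s=robot.get_state();p=np.array(s['position']);Rc=np.array(s['ee_rot'])
    R=Rc if R is None else np.array(R); pos=np.array(pos,float)
    if grasp: pos=pos-R[:,0]*robot.grip_point_offset
    d=Rc.T@(pos-p); w=Ro.from_matrix(Rc.T@R).as_rotvec()
    print('t',round(s['t'],2),'shift',(d/.15).round(3),'|d|',np.linalg.norm(d).round(4),'turn',(w/1.5).round(3),'deg',np.degrees(np.linalg.norm(w)).round(2),'q',np.round(s['joint_positions'],3),'F',np.round(s['ft_force'],1),'w',round(s['width'],4))
def frame(x,zhint):
    x=np.array(x,float);x/=np.linalg.norm(x);z=np.array(zhint,float);z-=x*(x@z);z/=np.linalg.norm(z)
    return np.c_[x,np.cross(z,x),z]
E
python3 - <<'E'
from h import *
plan([.50,-.01,.42],frame([0,0,-1],[0,1,0]))
E
```

```text
t 0.15 shift [-0.775 -3.119 -2.49 ] |d| 0.6099 turn [-0.254 -0.001 -0.   ] deg 21.82 q [1.19  0.087 0.175 1.66  0.    1.571] F [-0.1 -0.7 -0.3] w 0.0856
```

>>> step_arm(
  commands=[
    [[-0.26, -1, -0.8], [-0.25, 0, 0], 1],
    [[-0.26, -1, -0.8], [-0.25, 0, 0], 1],
    [[-0.26, -1, -0.8], [-0.25, 0, 0], 1],
    [[-0.26, -1, -0.8], [-0.25, 0, 0], 1],
  ],
)

```text
t: 0.55
position: [0.2994, 0.3418, 0.343]
ee_rot: [[-0.0, -1.0, 0.002], [-0.0, 0.002, 1.0], [-1.0, 0.0, -0.0]]
ft_force: [0.2, 0.3, 0.0]
width: 0.0855
```

```bash
python3 - <<'E'
from h import *
plan([.50,-.01,.42],frame([0,0,-1],[0,1,0]))
E
```

```text
t 0.55 shift [-0.513 -1.342 -2.343] |d| 0.4122 turn [-0.001 -0.    -0.   ] deg 0.11 q [ 0.851 -0.121  0.047  1.74  -0.     0.853] F [0.2 0.3 0. ] w 0.0855
```

>>> step_arm(
  commands=[
    [[-0.2, -0.5, -1], [0, 0, 0], 1],
    [[-0.2, -0.5, -1], [0, 0, 0], 1],
    [[-0.2, -0.5, -1], [0, 0, 0], 1],
    [[-0.2, -0.5, -1], [0, 0, 0], 1],
  ],
)

```text
t: 0.95
position: [0.3741, 0.19, 0.3738]
ee_rot: [[0.001, -1.0, 0.008], [-0.0, 0.008, 1.0], [-1.0, -0.001, -0.0]]
ft_force: [-0.0, -0.3, 0.4]
width: 0.0858
```

>>> step_arm(
  commands=[
    [[-0.3, -0.75, -1], [0, 0, 0], 1],
    [[-0.3, -0.75, -1], [0, 0, 0], 1],
    [[-0.3, -0.75, -1], [0, 0, 0], 1],
    [[-0.3, -0.75, -1], [0, 0, 0], 1],
  ],
)

```text
t: 1.35
position: [0.4857, 0.0402, 0.4183]
ee_rot: [[0.0, -1.0, 0.007], [-0.0, 0.007, 1.0], [-1.0, -0.0, -0.0]]
ft_force: [1.2, 0.9, -0.5]
width: 0.085
```

```bash
python3 - <<'E'
from h import *
plan([.50,-.01,.42],frame([0,0,-1],[0,1,0]))
im,d,c=shot('wrist','w1'); np.savez('/tmp/w10.npz',im=im,d=d,K=c[0],D=c[1],T=c[2])
for t in ['hub','red_pin','chute','slide','carousel']:
    print(t,[(np.round(x['position']),x['p']) for x in robot.spot_in(t,'wrist')][:3])
E
```

```text
t 1.35 shift [-0.012 -0.097 -0.334] |d| 0.0522 turn [-0.004 -0.     0.   ] deg 0.37 q [ 0.083  0.012  0.327  1.885 -0.     0.089] F [ 1.2  0.9 -0.5] w 0.085
hub [(array([114., 303.]), 0.74), (array([400., 311.]), 0.41)]
red_pin [(array([213.,  79.]), 0.92)]
chute [(array([404., 314.]), 0.76), (array([116., 300.]), 0.16)]
slide [(array([423., 353.]), 0.91)]
carousel [(array([138., 229.]), 0.83)]
```

View pics/w1.png

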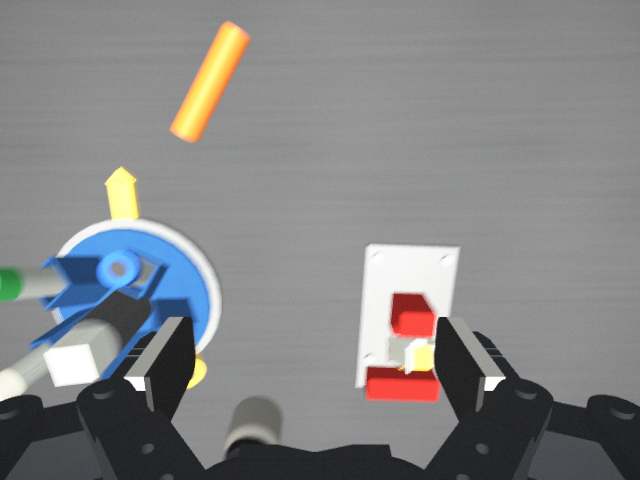

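The wrist view shows the pointer tip at (121,167), the carousel foot centred near (138,300), and the hub at (80,360). The chute plate spans (365..459, 245..390), and its mouth is partly hidden by the finger.

```bash
cat > m3.py <<'E'
from h import *
from scipy.optimize import least_squares
a=np.load('/tmp/w10.npz'); im,d,c=a['im'],a['d'],(a['K'],a['D'],a['T'])
P,uv=cloud(d,c); hsv=cv2.cvtColor(im,cv2.COLOR_RGB2HSV)[uv[:,1],uv[:,0]].astype(int)
fing=P[:,2]>.25
tb=(abs(P[:,2])<.01);print('table',np.median(P[tb,2]),P[tb,2].std())
y=(hsv[:,1]>70)&(hsv[:,0]>20)&(hsv[:,0]<36)&(uv[:,1]<225)&(uv[:,0]<170)&(uv[:,0]>80)
q=P[y];print('ptr',len(q),q.mean(0),q.min(0),q.max(0)); l=cv2.fitLine(q[:,:2].astype(np.float32),cv2.DIST_L2,0,.01,.01).ravel();print(l,np.degrees(np.arctan2(l[1],l[0])))
# foot outer edge: boundary in z between .014 & table ; pixels z in .008-.02 white ring
ring=(P[:,2]>.007)&(P[:,2]<.020)&(hsv[:,1]<60)&(uv[:,0]<235)&(uv[:,1]>200)&(uv[:,1]<420)&(P[:,1]<-.04)
q=P[ring];print('ring',len(q),np.median(q[:,2]))
az=np.arctan2(q[:,1]+.182,q[:,0]-.628); r=np.hypot(q[:,1]+.182,q[:,0]-.628)
E=[]
for k in np.arange(-np.pi,np.pi,.05):
    m=(az>=k)&(az<k+.05)
    if m.sum()>6: E.append(q[m][np.argmax(r[m])][:2])
E=np.array(E); f=least_squares(lambda p:np.hypot(*(E-p[:2]).T)-.105,[.628,-.182],loss='soft_l1',f_scale=.001);print('foot centre',f.x,len(E),abs(f.fun).mean())
dist=[np.hypot(*(E-f.x).T)]; 
g=least_squares(lambda p:np.hypot(*(E-p[:2]).T)-p[2],[.628,-.182,.105],loss='soft_l1',f_scale=.001).x;print(g)
# hub top
h=(abs(P[:,2]-.155)<.008)&(np.hypot(P[:,0]-.628,P[:,1]+.182)<.03);q=P[h];print('hub',len(q),q.mean(0),cv2.minAreaRect((q[:,:2]*1000).astype(np.float32)))
# chute plate
pl=(P[:,2]>.004)&(P[:,2]<.02)&(hsv[:,1]<60)&(uv[:,0]>340)&(uv[:,0]<480)&(uv[:,1]<400);q=P[pl]
print('plate',len(q),np.median(q[:,2]),cv2.minAreaRect((q[:,:2]*1000).astype(np.float32)),q.min(0),q.max(0))
E
python3 m3.py
```

```text
table -0.0007497749477299864 0.001147831613044691
ptr 1350 [ 0.49489814 -0.18595066  0.00825173] [ 0.46177763 -0.21003368 -0.00355981] [ 0.52404275 -0.16784275  0.01517034]
[ 0.99260193 -0.12141439  0.49489814 -0.18595065] -6.973737
ring 2631 0.01330570798533326
foot centre [ 0.62589636 -0.18316554] 67 0.0003402653081526796
[ 0.62543872 -0.18277486  0.10452602]
hub 1650 [ 0.62353434 -0.1818989   0.15347506] ((625.1909790039062, -183.69973754882812), (37.79852294921875, 37.75115203857422), 7.006101608276367)
plate 7148 0.011323706493497454 ((657.374755859375, 156.15834045410156), (110.25877380371094, 200.11294555664062), 87.53482055664062) [0.55533961 0.09718843 0.00401398] [0.75500609 0.21508175 0.01997516]
```

```bash
cat > m4.py <<'E'
from h import *
def ray(px,c,z):
    K,D,T=c; n=cv2.undistortPoints(np.array([[px]],float),K,D)[0,0]; v=T[:3,:3]@np.r_[n,1]; o=T[:3,3]; return o+v*(z-o[2])/v[2]
def load(n):
    a=np.load('/tmp/%s0.npz'%n); return a['im'],a['d'],(a['K'],a['D'],a['T'])
for n in ['w1','top','scene']:
    im,d,c=load(n)
    hsv=cv2.cvtColor(im,cv2.COLOR_RGB2HSV)
    m=((hsv[...,1]>70)&(hsv[...,0]>20)&(hsv[...,0]<36)).astype(np.uint8)
    # crop round pointer
    u,v=proj([.49,-.184,.012],c)[0]; r=70 if n=='w1' else 35
    k=np.zeros_like(m);k[int(v)-r:int(v)+r,int(u)-r:int(u)+r]=1; m&=k
    v,u=np.nonzero(m); X=np.array([ray([a,b],c,.012) for a,b in zip(u,v)])
    for lo in np.arange(.455,.55,.01):
        s=X[(X[:,0]>=lo)&(X[:,0]<lo+.01)]
        if len(s)>3: print(n,round(lo+.005,3),len(s),'ymid',round((s[:,1].min()+s[:,1].max())/2,4),'w',round(np.ptp(s[:,1]),4))
    print('tip x',X[:,0].min())
E
python3 m4.py
```

```text
w1 0.46 19 ymid -0.1814 w 0.0091
w1 0.47 149 ymid -0.1822 w 0.0285
w1 0.48 272 ymid -0.1835 w 0.0374
w1 0.49 267 ymid -0.1845 w 0.0342
w1 0.5 236 ymid -0.1845 w 0.034
w1 0.51 255 ymid -0.1846 w 0.0337
w1 0.52 156 ymid -0.1847 w 0.0338
tip x 0.41163886200242067
top 0.47 32 ymid -0.1815 w 0.0276
top 0.48 37 ymid -0.1816 w 0.0331
top 0.49 44 ymid -0.1816 w 0.0276
top 0.5 44 ymid -0.1816 w 0.0277
top 0.51 33 ymid -0.1817 w 0.0277
top 0.52 33 ymid -0.1817 w 0.0277
tip x 0.39752191253897073
scene 0.48 16 ymid -0.1723 w 0.0133
scene 0.49 17 ymid -0.1738 w 0.0116
scene 0.5 19 ymid -0.1733 w 0.0134
scene 0.51 5 ymid -0.1718 w 0.0094
tip x 0.47080414900886913
```

```bash
python3 - <<'E'
from h import *
a=np.radians(7); plan([.6255,-.183,.30],frame([0,0,-1],[np.cos(a),np.sin(a),0]))
E
```

```text
t 1.65 shift [ 0.784 -0.949 -1.501] |d| 0.2911 turn [ 0.962 -0.    -0.   ] deg 82.69 q [0.088 0.01  0.323 1.885 0.    0.094] F [-0.5  0.  -0.1] w 0.0859
```

>>> step_arm(
  commands=[
    [[0.2, -0.65, -1], [0.48, 0, 0], 0.4],
    [[0.2, -0.65, -1], [0.48, 0, 0], 0.4],
    [[0.2, -0.65, -1], [0.48, 0, 0], 0.4],
    [[0.2, -0.65, -1], [0.48, 0, 0], 0.4],
    [[0.2, -0.65, -1], [0.48, 0, 0], 0.4],
  ],
)

```text
t: 2.15
position: [0.5826, -0.1097, 0.3853]
ee_rot: [[-0.003, -0.743, 0.669], [0.0, 0.669, 0.743], [-1.0, 0.002, -0.002]]
ft_force: [0.3, -0.4, -0.2]
width: 0.0598
```

```bash
python3 - <<'E'
from h import *
a=np.radians(7); plan([.6255,-.183,.30],frame([0,0,-1],[np.cos(a),np.sin(a),0]))
E
```

```text
t 2.15 shift [ 0.568 -0.541 -0.171] |d| 0.1203 turn [ 0.477 -0.002 -0.001] deg 41.01 q [-0.186  0.251  0.525  1.848 -0.     0.547] F [ 0.3 -0.4 -0.2] w 0.0598
```

>>> step_arm(
  commands=[
    [[0.57, -0.54, -0.17], [0.477, 0, 0], 0.4],
    [[0.57, -0.54, -0.17], [0.477, 0, 0], 0.4],
    [[0.57, -0.54, -0.17], [0.477, 0, 0], 0.4],
    [[0.57, -0.54, -0.17], [0.477, 0, 0], 0.4],
    [[0.57, -0.54, -0.17], [0.477, 0, 0], 0.4],
  ],
)

```text
t: 2.65
position: [0.625, -0.1797, 0.3013]
ee_rot: [[-0.002, -0.125, 0.992], [0.001, 0.992, 0.125], [-1.0, 0.001, -0.002]]
ft_force: [-1.2, 0.1, -0.0]
width: 0.06
```

>>> step_arm(
  commands=[
    [[0, 0, 0], [0, 0, 0], 0.4],
    [[0, 0, 0], [0, 0, 0], 0.4],
  ],
)

```text
t: 2.85
position: [0.6251, -0.1798, 0.3027]
ee_rot: [[0.0, -0.134, 0.991], [-0.0, 0.991, 0.134], [-1.0, -0.0, 0.0]]
ft_force: [-0.1, -0.4, -0.1]
width: 0.0597
```

```bash
python3 - <<'E'
from h import *
a=np.radians(7); plan([.6255,-.183,.1375],frame([0,0,-1],[np.cos(a),np.sin(a),0]),True)
im,d,c=shot('wrist','w2'); np.savez('/tmp/w20.npz',im=im,d=d,K=c[0],D=c[1],T=c[2])
P,uv=cloud(d,c)
h=(abs(P[:,2]-.155)<.006)&(np.hypot(P[:,0]-.6255,P[:,1]+.183)<.033);q=P[h];print('hub',len(q),q.mean(0),cv2.minAreaRect((q[:,:2]*1000).astype(np.float32)))
E
```

```text
t 2.85 shift [ 0.742 -0.022 -0.   ] |d| 0.1113 turn [0.008 0.    0.   ] deg 0.71 q [-0.28   0.341  0.472  1.701  0.     1.156] F [-0.1 -0.4 -0.1] w 0.0597
hub 3992 [ 0.62558777 -0.18253198  0.15417351] ((625.84326171875, -183.5067138671875), (35.91495895385742, 36.821102142333984), 6.740955829620361)
```

View pics/w2.png

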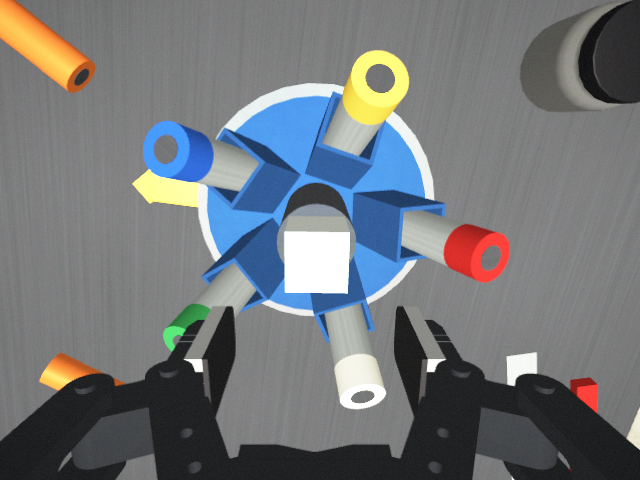

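The wrist picture shows the hub top centred at (317,262), square to the jaws, with the red pin at (480,250). The finger descent lies between the pins.

>>> step_arm(
  commands=[
    [[0.35, -0.022, 0], [0.008, 0, 0], 0.4],
    [[0.55, -0.022, 0], [0.008, 0, 0], 0.4],
    [[0.742, -0.022, 0], [0.008, 0, 0], 0.4],
    [[0.742, -0.022, 0], [0.008, 0, 0], 0.4],
  ],
)

```text
t: 3.3
position: [0.624, -0.1834, 0.1868]
ee_rot: [[-0.006, -0.12, 0.993], [0.002, 0.993, 0.12], [-1.0, 0.003, -0.006]]
ft_force: [-0.3, 0.5, -0.1]
width: 0.0597
```

>>> step_arm(
  commands=[
    [[0, 0, 0], [0, 0, 0], -1],
    [[0, 0, 0], [0, 0, 0], -1],
    [[0, 0, 0], [0, 0, 0], -1],
    [[0, 0, 0], [0, 0, 0], -1],
  ],
)

```text
t: 3.7
position: [0.6266, -0.1842, 0.1937]
ee_rot: [[0.004, -0.118, 0.993], [-0.001, 0.993, 0.118], [-1.0, -0.001, 0.004]]
ft_force: [3.5, 2.7, 7.9]
width: 0.0353
```

```bash
python3 - <<'E'
from h import *
a=np.radians(180); plan([.6257,-.1832,.1375],frame([0,0,-1],[np.cos(a),np.sin(a),0]),True)
E
```

```text
t 3.7 shift [ 0.015  0.007 -0.005] |d| 0.0026 turn [-2.015e+00 -1.000e-03  4.000e-03] deg 173.22 q [-2.860e-01  3.190e-01  2.330e-01  1.481e+00  1.000e-03  1.166e+00] F [3.5 2.7 7.9] w 0.0353
```

>>> step_arm(
  commands=[
    [[0, 0, 0], [-0.1, 0, 0], -1],
    [[0, 0, 0], [-0.2, 0, 0], -1],
    [[0, 0, 0], [-0.3, 0, 0], -1],
    [[0, 0, 0], [-0.4, 0, 0], -1],
    [[0, 0, 0], [-0.5, 0, 0], -1],
  ],
)

```text
t: 4.2
position: [0.6275, -0.1836, 0.1937]
ee_rot: [[0.006, -0.767, 0.641], [0.0, 0.641, 0.767], [-1.0, -0.005, 0.004]]
ft_force: [10.8, 6.1, 5.0]
width: 0.0356
```

```bash
python3 - <<'E'
from h import *
a=np.radians(180); plan([.6257,-.1832,.1375],frame([0,0,-1],[np.cos(a),np.sin(a),0]),True); print(robot.get_state()['ft_torque'])
E
```

```text
t 4.2 shift [ 0.015  0.011 -0.006] |d| 0.0029 turn [-1.511 -0.002  0.005] deg 129.9 q [-0.285  0.319  0.233  1.479  0.002  0.411] F [10.8  6.1  5. ] w 0.0356
[ 0.97773885 -1.34350709 -0.34523574]
```

>>> step_arm(
  commands=[
    [[0, 0, 0], [-0.1, 0, 0], -1],
    [[0, 0, 0], [-0.2, 0, 0], -1],
    [[0, 0, 0], [-0.3, 0, 0], -1],
    [[0, 0, 0], [-0.4, 0, 0], -1],
    [[0, 0, 0], [-0.5, 0, 0], -1],
  ],
)

```text
t: 4.7
position: [0.6279, -0.1826, 0.1937]
ee_rot: [[0.007, -0.998, -0.055], [0.002, -0.055, 0.999], [-1.0, -0.007, 0.002]]
ft_force: [12.2, 11.8, 4.9]
width: 0.035
```

>>> step_arm(
  commands=[
    [[0, 0, 0], [-0.1, 0, 0], -1],
    [[0, 0, 0], [-0.2, 0, 0], -1],
    [[0, 0, 0], [-0.3, 0, 0], -1],
    [[0, 0, 0], [-0.4, 0, 0], -1],
    [[0, 0, 0], [-0.5, 0, 0], -1],
  ],
)

```text
t: 5.2
position: [0.6274, -0.1816, 0.1936]
ee_rot: [[0.006, -0.693, -0.721], [0.005, -0.721, 0.693], [-1.0, -0.007, -0.001]]
ft_force: [8.3, 16.8, 7.3]
width: 0.0352
```

>>> step_arm(
  commands=[
    [[0, 0, 0], [-0.1, 0, 0], -1],
    [[0, 0, 0], [-0.2, 0, 0], -1],
    [[0, 0, 0], [-0.3, 0, 0], -1],
    [[0, 0, 0], [-0.4, 0, 0], -1],
    [[0, 0, 0], [-0.5, 0, 0], -1],
  ],
)

```text
t: 5.7
position: [0.6264, -0.1812, 0.1937]
ee_rot: [[0.003, -0.015, -1.0], [0.005, -1.0, 0.015], [-1.0, -0.005, -0.003]]
ft_force: [2.0, 19.7, 11.0]
width: 0.0351
```

```bash
python3 - <<'E'
from h import *
a=np.radians(180); plan([.6257,-.1832,.1375],frame([0,0,-1],[np.cos(a),np.sin(a),0]),True); print(robot.get_state()['ft_torque'])
E
```

```text
t 5.7 shift [0.015 0.014 0.005] |d| 0.0031 turn [-0.01  -0.002  0.003] deg 0.93 q [-0.283  0.318  0.232  1.483  0.006 -1.839] F [ 2.  19.7 11. ] w 0.0351
[ 3.48309714  0.93557076 -0.34079292]
```

>>> step_arm(
  commands=[
    [[0, 0, 0], [-0.01, 0, 0], -1],
    [[0, 0, 0], [-0.01, 0, 0], -1],
  ],
)

```text
t: 5.9
position: [0.6264, -0.1811, 0.1936]
ee_rot: [[0.003, -0.005, -1.0], [0.005, -1.0, 0.005], [-1.0, -0.005, -0.003]]
ft_force: [4.1, 18.9, 10.3]
width: 0.0351
```

>>> step_arm(
  commands=[
    [[0, 0, 0], [0, 0, 0], 0.4],
    [[0, 0, 0], [0, 0, 0], 0.4],
    [[0, 0, 0], [0, 0, 0], 0.4],
    [[0, 0, 0], [0, 0, 0], 0.4],
  ],
)

```text
t: 6.3
position: [0.6255, -0.1847, 0.1912]
ee_rot: [[-0.0, -0.01, -1.0], [-0.0, -1.0, 0.01], [-1.0, 0.0, 0.0]]
ft_force: [-0.5, -0.3, -0.3]
width: 0.0601
```

>>> step_arm(
  commands=[
    [[-0.3, 0, 0], [0, 0, 0], 0.4],
    [[-0.6, 0, 0], [0, 0, 0], 0.4],
    [[-0.8, 0, 0], [0, 0, 0], 0.4],
    [[-0.8, 0, 0], [0, 0, 0], 0.4],
    [[-0.8, 0, 0], [0, 0, 0], 0.4],
  ],
)

```text
t: 6.8
position: [0.6257, -0.1847, 0.3116]
ee_rot: [[0.001, -0.01, -1.0], [-0.001, -1.0, 0.01], [-1.0, 0.0, -0.001]]
ft_force: [-0.0, -0.4, -0.2]
width: 0.0596
```

```bash
python3 - <<'E'
from h import *
plan([.6257,-.1832,.3])
im,d,c=shot('wrist','w3'); np.savez('/tmp/w30.npz',im=im,d=d,K=c[0],D=c[1],T=c[2])
P,uv=cloud(d,c)
h=(abs(P[:,2]-.155)<.006)&(np.hypot(P[:,0]-.6255,P[:,1]+.183)<.033);q=P[h];print('hub',len(q),q.mean(0),cv2.minAreaRect((q[:,:2]*1000).astype(np.float32)))
E
```

```text
t 6.8 shift [ 0.077 -0.01   0.   ] |d| 0.0117 turn [0. 0. 0.] deg 0.0 q [-0.287  0.351  0.502  1.721 -0.    -1.848] F [-0.  -0.4 -0.2] w 0.0596
hub 3757 [ 0.62562095 -0.18440236  0.15422912] ((625.6815185546875, -183.3804168701172), (36.02790069580078, 36.57145690917969), 0.17743231356143951)
```

View pics/w3.png

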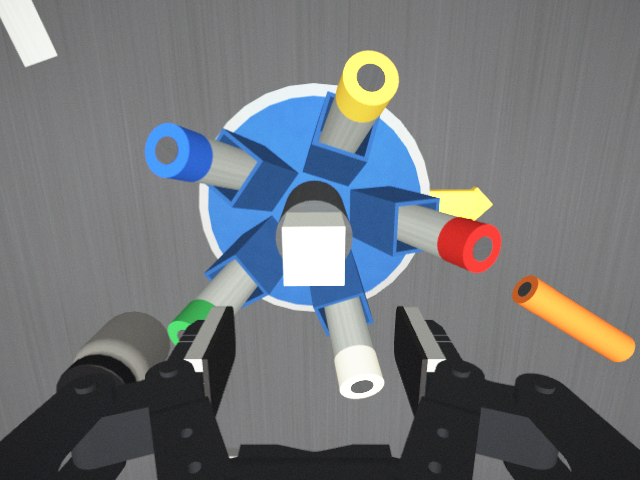

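```bash
cat > m5.py <<'E'
from h import *
from m4 import ray,load
C=np.array([.6257,-.1833])
for n,box in [('w1',(90,155,160,215)),('w2',(125,165,175,212)),('w3',(455,180,500,225))]:
    im,d,c=load(n); hsv=cv2.cvtColor(im,cv2.COLOR_RGB2HSV)
    m=((hsv[...,1]>70)&(hsv[...,0]>20)&(hsv[...,0]<36))
    k=np.zeros_like(m);k[box[1]:box[3],box[0]:box[2]]=1;m&=k
    v,u=np.nonzero(m); X=np.array([ray([a,b],c,.012) for a,b in zip(u,v)])[:,:2]
    r=np.hypot(*(X-C).T); print(n,'rmax',r.max())
    t=X[r>r.max()-.004].mean(0); print('tip',t,'az',np.degrees(np.arctan2(-(t-C)[1],-(t-C)[0])))
    # foot centre per image by white ring
    P,uv=cloud(d,c); hs=hsv[uv[:,1],uv[:,0]].astype(int)
E
sed -i '/^for n in/,$d' m4.py; python3 m5.py; python3 - <<'E'
import cv2
im=cv2.imread('pics/w3.png')[150:300,380:540]; cv2.imwrite('pics/w3z.png',cv2.resize(im,None,fx=4,fy=4))
E
```

```text
w1 rmax 0.1642556526066413
tip [ 0.46394939 -0.18144276] az -0.6578464803158838
w2 rmax 0.1620811640472664
tip [ 0.46587801 -0.18231801] az -0.3520375170886977
w3 rmax 0.1620438376856227
tip [ 0.46589027 -0.18376912] az 0.16819246113557307
```

View pics/w3z.png

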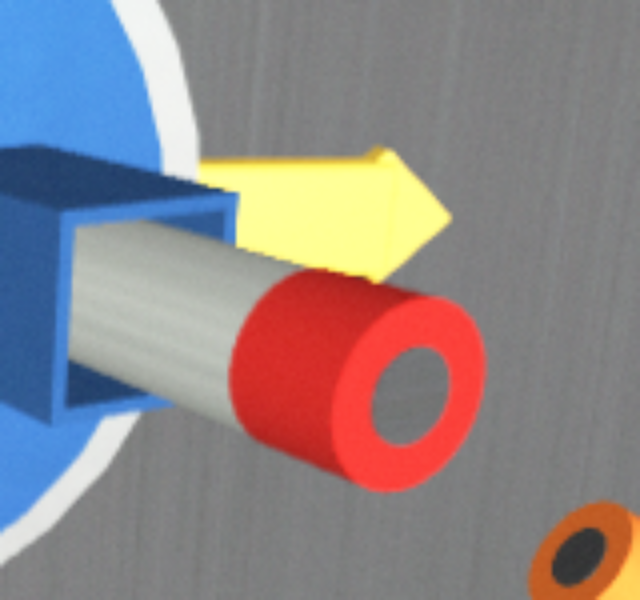

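```bash
cat > m6.py <<'E'
from h import *
from m4 import ray,load
im,d,c=load('w3'); P,uv=cloud(d,c); hsv=cv2.cvtColor(im,cv2.COLOR_RGB2HSV)[uv[:,1],uv[:,0]].astype(int)
m=(hsv[:,1]>120)&((hsv[:,0]<8)|(hsv[:,0]>172))&(abs(uv[:,0]-470)<40)&(abs(uv[:,1]-245)<40)
q=P[m];print('red',len(q),q.mean(0),q.max(0),q.min(0))
bright=m&(im[uv[:,1],uv[:,0],0]>240); q=P[bright]; print('face',len(q),q.mean(0)); 
cc=q.mean(0);u,s,vt=np.linalg.svd(q-cc);print('normal',vt[2],s)
print('ray face centre px(482.7,248.7) z=.142', ray([482.7,248.7],c,.142))
print('nominal top',proj([.5253,-.1833,.1424],c))
R=frame([.4226,0,-.9063],[0,1,0]); plan(np.array([.5507,-.1833,.088])+np.array([-.4226,0,.9063])*.036,R,True)
plan(np.array([.5507,-.1833,.088])+np.array([-.4226,0,.9063])*.156,R,True)
E
python3 m6.py
```

```text
red 2339 [ 0.53096173 -0.18574656  0.1380282 ] [ 0.54630589 -0.11353038  0.14913022] [ 0.44878172 -0.19870262 -0.00248761]
face 945 [ 0.5235425  -0.18362398  0.14194594]
normal [-0.41701787  0.00384941  0.90889014] [0.26795172 0.26459967 0.01439746]
ray face centre px(482.7,248.7) z=.142 [ 0.52265472 -0.18337875  0.142     ]
nominal top [[478.55708562 249.06422466]]
t 6.85 shift [ 0.939 -0.001  0.751] |d| 0.1804 turn [ 1.023  0.227 -0.229] deg 92.18 q [-0.287  0.352  0.501  1.72  -0.    -1.848] F [-1.4  0.6 -0.4] w 0.0599
t 6.85 shift [0.215 0.002 1.09 ] |d| 0.1666 turn [ 1.023  0.227 -0.229] deg 92.18 q [-0.287  0.352  0.501  1.72  -0.    -1.848] F [-1.4  0.6 -0.4] w 0.0599
```

```bash
cat > tgt.py <<'E'
from h import *
u=np.array([-.4226,0,.9063]); top=np.array([.5232,-.1835,.142]); Rp=frame(-u,[0,1,0])
E
python3 - <<'E'
from tgt import *
plan(top+u*.06,Rp,True)
E
```

```text
t 6.85 shift [0.435 0.002 1.003] |d| 0.1639 turn [ 1.023  0.227 -0.229] deg 92.18 q [-0.287  0.352  0.501  1.72  -0.    -1.848] F [-1.4  0.6 -0.4] w 0.0599
```

>>> step_arm(
  commands=[
    [[0, 0, 0.6], [0.5, 0.11, -0.11], 1],
    [[0, 0, 0.6], [0.5, 0.11, -0.11], 1],
    [[0, 0, 0.6], [0.5, 0.11, -0.11], 1],
    [[0, 0, 0.6], [0.5, 0.11, -0.11], 1],
    [[0, 0, 0.6], [0.5, 0.11, -0.11], 1],
  ],
)

```text
t: 7.35
position: [0.5348, -0.1836, 0.3094]
ee_rot: [[0.197, -0.65, -0.734], [0.089, -0.734, 0.673], [-0.976, -0.198, -0.087]]
ft_force: [0.6, -0.3, -0.5]
width: 0.0855
```

```bash
python3 - <<'E'
from tgt import *
plan(top+u*.06,Rp,True)
E
```

```text
t 7.35 shift [0.339 0.343 0.33 ] |d| 0.0877 turn [ 0.542  0.121 -0.124] deg 48.94 q [-0.39  -0.007  0.077  1.504  0.157 -1.215] F [ 0.6 -0.3 -0.5] w 0.0855
```

>>> step_arm(
  commands=[
    [[0.1, 0.3, 0.3], [0.542, 0.121, -0.124], 1],
    [[0.1, 0.3, 0.3], [0.542, 0.121, -0.124], 1],
    [[0.1, 0.3, 0.3], [0.542, 0.121, -0.124], 1],
    [[0.1, 0.3, 0.3], [0.542, 0.121, -0.124], 1],
    [[0.1, 0.3, 0.3], [0.542, 0.121, -0.124], 1],
  ],
)

```text
t: 7.85
position: [0.4755, -0.1854, 0.2816]
ee_rot: [[0.401, -0.911, -0.099], [0.021, -0.099, 0.995], [-0.916, -0.401, -0.021]]
ft_force: [-1.3, 0.5, -0.3]
width: 0.0856
```

>>> step_arm(
  commands=[
    [[0, 0, 0], [0, 0, 0], 1],
    [[0, 0, 0], [0, 0, 0], 1],
  ],
)

```text
t: 8.05
position: [0.4758, -0.1851, 0.2826]
ee_rot: [[0.399, -0.91, -0.11], [0.022, -0.11, 0.994], [-0.916, -0.399, -0.024]]
ft_force: [-0.6, 0.4, -0.3]
width: 0.0856
```

```bash
python3 - <<'E'
from tgt import *
plan(top+u*.06,Rp,True)
shot('wrist','w4')
E
```

```text
t 8.05 shift [0.226 0.102 0.017] |d| 0.0374 turn [ 0.074  0.016 -0.016] deg 6.61 q [-0.452 -0.325 -0.291  1.241  0.195 -0.531] F [-0.6  0.4 -0.3] w 0.0856
```

View pics/w4.png

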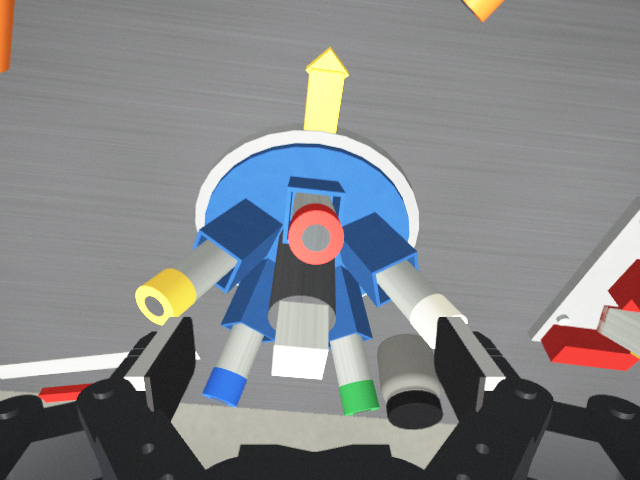

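Seen along the pin axis, the red end is at (316,236), lined up with the pointer at (327,60). I'll correct the pose first, then advance.

>>> step_arm(
  commands=[
    [[0.226, 0.1, 0.017], [0.074, 0.016, -0.016], 1],
    [[0.226, 0.1, 0.017], [0.074, 0.016, -0.016], 1],
    [[0.226, 0.1, 0.017], [0.074, 0.016, -0.016], 1],
  ],
)

```text
t: 8.4
position: [0.4758, -0.1836, 0.2463]
ee_rot: [[0.422, -0.906, 0.001], [-0.0, 0.0, 1.0], [-0.906, -0.422, -0.0]]
ft_force: [0.7, -0.6, 0.5]
width: 0.0852
```

```bash
python3 - <<'E'
from tgt import *
plan(top-u*.02,Rp,True)
E
```

```text
t 8.4 shift [0.538 0.007 0.001] |d| 0.0807 turn [-0. -0. -0.] deg 0.04 q [-0.444 -0.361 -0.394  1.139  0.182 -0.406] F [ 0.7 -0.6  0.5] w 0.0852
```

>>> step_arm(
  commands=[
    [[0.2, 0.007, 0], [0, 0, 0], 1],
    [[0.4, 0.007, 0], [0, 0, 0], 1],
    [[0.538, 0.007, 0], [0, 0, 0], 1],
    [[0.538, 0.007, 0], [0, 0, 0], 1],
  ],
)

```text
t: 8.8
position: [0.5099, -0.1839, 0.1724]
ee_rot: [[0.422, -0.906, 0.002], [-0.001, 0.002, 1.0], [-0.906, -0.422, 0.0]]
ft_force: [0.1, -0.4, -0.7]
width: 0.0854
```

>>> step_arm(
  commands=[
    [[0, 0, 0], [0, 0, 0], -1],
    [[0, 0, 0], [0, 0, 0], -1],
    [[0, 0, 0], [0, 0, 0], -1],
    [[0, 0, 0], [0, 0, 0], -1],
    [[0, 0, 0], [0, 0, 0], -1],
  ],
)

```text
t: 9.3
position: [0.5095, -0.1839, 0.1745]
ee_rot: [[0.426, -0.905, 0.005], [-0.002, 0.004, 1.0], [-0.905, -0.426, -0.0]]
ft_force: [-4.0, 1.4, 6.3]
width: 0.0286
```

```bash
python3 - <<'E'
from tgt import *
plan(top-u*.02,Rp,True)
shot('wrist','w5')
E
```

```text
t 9.3 shift [0.009 0.009 0.003] |d| 0.0019 turn [-0.003 -0.001  0.003] deg 0.35 q [-0.413 -0.28  -0.474  0.968  0.17  -0.373] F [-4.   1.4  6.3] w 0.0286
```

View pics/w5.png

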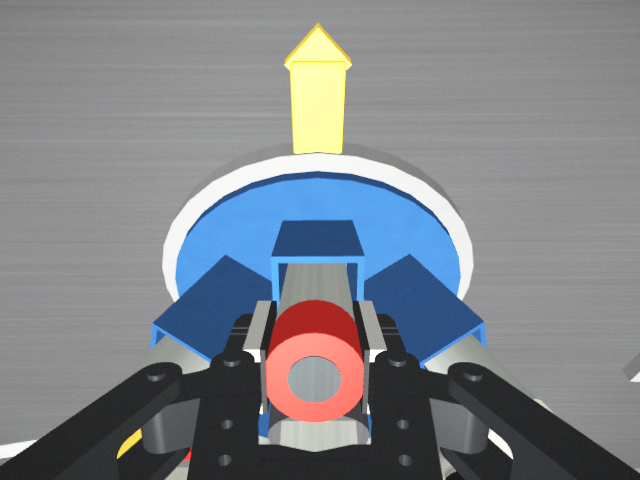

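The pin is gripped at about (315,370) and the pocket is in line with the pointer. Next I draw it out along its axis.

>>> step_arm(
  commands=[
    [[-0.1, 0, 0], [0, 0, 0], -1],
    [[-0.2, 0, 0], [0, 0, 0], -1],
    [[-0.3, 0, 0], [0, 0, 0], -1],
    [[-0.4, 0, 0], [0, 0, 0], -1],
    [[-0.52, 0, 0], [0, 0, 0], -1],
  ],
)

```text
t: 9.85
position: [0.4755, -0.1835, 0.2437]
ee_rot: [[0.423, -0.906, 0.005], [-0.002, 0.005, 1.0], [-0.906, -0.423, 0.001]]
ft_force: [-0.2, -0.2, -3.2]
width: 0.0285
```

>>> step_arm(
  commands=[
    [[-0.2, 0, 0], [0, 0, 0], -1],
    [[-0.4, 0, 0], [0, 0, 0], -1],
    [[-0.6, 0, 0], [0, 0, 0], -1],
    [[-0.8, 0, 0], [0, 0, 0], -1],
    [[-0.8, 0, 0], [0, 0, 0], -1],
  ],
)

```text
t: 10.35
position: [0.4247, -0.1837, 0.3566]
ee_rot: [[0.429, -0.903, 0.006], [-0.005, 0.004, 1.0], [-0.903, -0.429, -0.003]]
ft_force: [0.3, -0.6, -3.0]
width: 0.0291
```

```bash
python3 - <<'E'
from tgt import *
plan(top+u*.1,Rp,True)
for n in ['top','scene','wrist']:
    im,d,c=shot(n,n+'6'); np.savez('/tmp/%s60.npz'%n,im=im,d=d,K=c[0],D=c[1],T=c[2])
a=cv2.imread('pics/top6.png')[80:300,210:480];b=cv2.imread('pics/scene6.png')[130:350,200:470];cv2.imwrite('pics/c6.png',cv2.resize(np.vstack([a,b]),None,fx=1.36,fy=1.36))
E
```

```text
t 10.35 shift [0.548 0.013 0.004] |d| 0.0822 turn [-0.003 -0.003  0.005] deg 0.55 q [-0.501 -0.433 -0.23   1.377  0.203 -0.455] F [ 0.3 -0.6 -3. ] w 0.0291
```

View pics/c6.png

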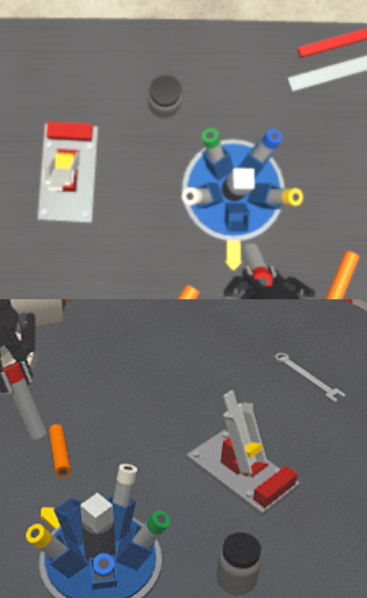

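View pics/wrist6.png

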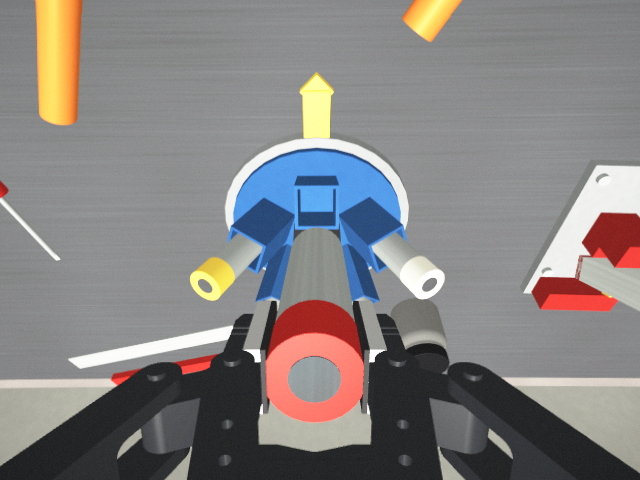

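The pin is out and held, the empty pocket still faces the pointer, and the other four pins are seated. I'll move beside the chute to measure it.

>>> step_arm(
  commands=[
    [[0, 0, 0.25], [0, 0, 0], -1],
    [[0, 0, 0.5], [0, 0, 0], -1],
    [[0, 0, 0.75], [0, 0, 0], -1],
    [[0, 0, 1], [0, 0, 0], -1],
    [[0, 0, 1], [0, 0, 0], -1],
  ],
)

```text
t: 11.0
position: [0.4259, -0.0295, 0.3503]
ee_rot: [[0.422, -0.907, -0.001], [0.002, -0.0, 1.0], [-0.907, -0.422, 0.002]]
ft_force: [0.2, 0.2, -3.0]
width: 0.029
```

>>> step_arm(
  commands=[
    [[0, 0, 0.25], [0, 0, 0], -1],
    [[0, 0, 0.5], [0, 0, 0], -1],
    [[0, 0, 0.6], [0, 0, 0], -1],
    [[0, 0, 0.6], [0, 0, 0], -1],
    [[0, 0, 0.6], [0, 0, 0], -1],
  ],
)

```text
t: 11.5
position: [0.4265, 0.0566, 0.3508]
ee_rot: [[0.422, -0.906, 0.004], [-0.002, 0.004, 1.0], [-0.906, -0.422, -0.0]]
ft_force: [-0.7, 0.7, -3.0]
width: 0.029
```

```bash
python3 - <<'E'
from tgt import *
plan([.42,.05,.36],Rp)
im,d,c=shot('wrist','w7'); np.savez('/tmp/w70.npz',im=im,d=d,K=c[0],D=c[1],T=c[2])
E
```

```text
t 11.5 shift [-0.074  0.013 -0.044] |d| 0.013 turn [-0.002 -0.001 -0.   ] deg 0.23 q [ 0.168 -0.538 -0.307  1.371 -0.072  0.156] F [-0.7  0.7 -3. ] w 0.029
```

View pics/w7.png

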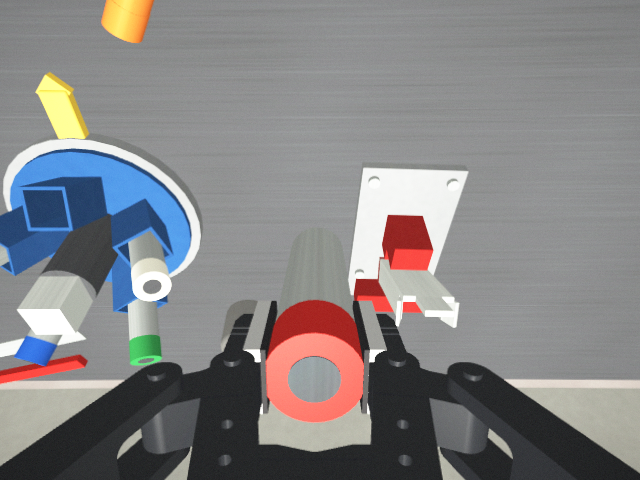

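```bash
python3 - <<'E'
import cv2
im=cv2.imread('pics/w7.png')[150:340,340:480]; cv2.imwrite('pics/w7z.png',cv2.resize(im,None,fx=4,fy=4,interpolation=cv2.INTER_CUBIC)[160:])
E
```

```text
(no output)
```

View pics/w7z.png

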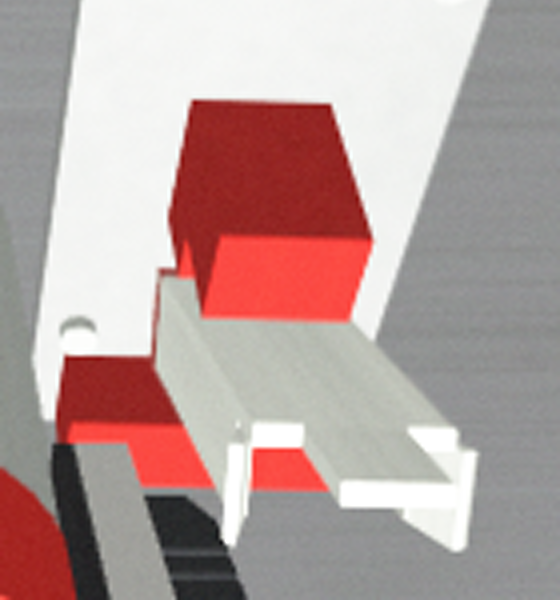

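```bash
cat > m7.py <<'E'
from h import *
from m4 import ray,load
def pick(zx,zy): return [340+zx/4-.4,190+zy/4-.4]
if __name__=='__main__':
    im,d,c=load('w7'); P,uv=cloud(d,c); hsv=cv2.cvtColor(im,cv2.COLOR_RGB2HSV)[uv[:,1],uv[:,0]].astype(int)
    pl=(P[:,2]>.006)&(P[:,2]<.018)&(hsv[:,1]<60)&(uv[:,0]>345)&(uv[:,0]<475)&(uv[:,1]<300);q=P[pl]
    print('plate',np.median(q[:,2]),cv2.minAreaRect((q[:,:2]*1000).astype(np.float32)),q[:,0].min())
    psi=np.radians(-2.5)
    ex=np.array([np.cos(psi),np.sin(psi),0]);ey=np.array([-np.sin(psi),np.cos(psi),0]);ez=np.array([0,0,1.])
    dn=.469*ex-.883*ez; nn=.883*ex+.469*ez
    m=(uv[:,0]>375)&(uv[:,0]<462)&(uv[:,1]>255)&(uv[:,1]<332)&(hsv[:,1]<60)&(P[:,2]>.03)&(P[:,2]<.2)
    O=np.array([.6574,.156,0])
    q=P[m]-O; S=np.c_[q@dn,q@ey,q@nn]
    print(len(q),S.min(0),S.max(0))
    for a in np.arange(-.20,0,.01):
        k=(S[:,0]>=a)&(S[:,0]<a+.01)
        if k.sum()>5:
            k2=k&(abs(S[:,1]-np.median(S[k,1]))<.012); print(round(a,3),k.sum(),'y',np.percentile(S[k,1],[2,98]).round(4),'n',np.percentile(S[k,2],[2,50,98]).round(4))
    # underside plane
    tri=np.array([pick(*z) for z in [(230,350),(340,340),(430,410),(300,410)]],np.int32)
    mk=np.zeros(d.shape,np.uint8);cv2.fillPoly(mk,[tri],1); A,_=cloud(d,c,mk>0); cc=A.mean(0);_,s,vt=np.linalg.svd(A-cc);print('underside normal',vt[2],'exp -n',-nn,'n coord',((A-O)@nn).mean(),((A-O)@nn).std())
    for z in [(340,507),(455,505),(340,484),(455,482)]:
        p=pick(*z); b=[int(round(p[0])),int(round(p[1]))]; dd=d[b[1]-1:b[1]+2,b[0]-1:b[0]+2]; print(z,np.round(p,1),dd.round(3).tolist())
E
python3 m7.py
```

```text
plate 0.011374700594784709 ((657.1763305664062, 156.36766052246094), (110.6806411743164, 201.5819854736328), 87.55664825439453) 0.5549319549683303
2872 [-0.17597256 -0.02793854  0.01062398] [-0.01803559  0.02804889  0.0545525 ]
-0.18 217 y [-0.012   0.0112] n [0.0249 0.0271 0.0302]
-0.17 144 y [-0.0122  0.0111] n [0.0248 0.0254 0.0298]
-0.16 133 y [-0.0123  0.011 ] n [0.0248 0.0254 0.029 ]
-0.15 447 y [-0.0274  0.0275] n [0.025  0.0294 0.0532]
-0.14 327 y [-0.024   0.0244] n [0.0249 0.0257 0.0538]
-0.13 229 y [-0.0231  0.0213] n [0.025  0.0255 0.0533]
-0.12 233 y [-0.023   0.0213] n [0.0249 0.0256 0.0521]
-0.11 220 y [-0.0231  0.0218] n [0.0249 0.0256 0.0522]
-0.1 195 y [-0.023   0.0221] n [0.025  0.0256 0.0517]
-0.09 188 y [-0.0231  0.0211] n [0.025  0.0256 0.0515]
-0.08 178 y [-0.023   0.0213] n [0.0249 0.0256 0.0518]
-0.07 135 y [-0.023   0.0212] n [0.0252 0.0257 0.0524]
-0.06 57 y [-0.0229 -0.0186] n [0.0254 0.0371 0.0537]
-0.05 60 y [-0.023  -0.0173] n [0.0253 0.0343 0.0522]
-0.04 49 y [-0.023  -0.0166] n [0.0253 0.0357 0.0537]
-0.03 57 y [-0.023  -0.0151] n [0.0254 0.0326 0.052
[... 304 characters left out ...]
 [0.6150000095367432, 0.6110000014305115, 0.6110000014305115]]
(455, 505) [453.4 315.8] [[0.34299999475479126, 0.34299999475479126, 0.37599998712539673], [0.34299999475479126, 0.34299999475479126, 0.37599998712539673], [0.3799999952316284, 0.3779999911785126, 0.37700000405311584]]
(340, 484) [424.6 310.6] [[0.3440000116825104, 0.34299999475479126, 0.3400000035762787], [0.3449999988079071, 0.3409999907016754, 0.3409999907016754], [0.3449999988079071, 0.34200000762939453, 0.34200000762939453]]
(455, 482) [453.4 310.1] [[0.37700000405311584, 0.37700000405311584, 0.375], [0.3440000116825104, 0.3790000081062317, 0.37700000405311584], [0.34299999475479126, 0.3409999907016754, 0.37599998712539673]]
```

```bash
cat > ch.py <<'E'
from h import *
psi=np.radians(-2.5)
ex=np.array([np.cos(psi),np.sin(psi),0]);ey=np.array([-np.sin(psi),np.cos(psi),0]);ez=np.array([0,0,1.])
dn=.469*ex-.883*ez; dn/=np.linalg.norm(dn); nn=.883*ex+.469*ez; nn/=np.linalg.norm(nn)
O=np.array([.6574,.156,0]); M=O-.144*dn-.0005*ey+.0445*nn
R=frame(dn,ey)
def bare(s,n=0,y=0): # plan so that bare end at s down from mouth
    plan(M+(s-.1)*dn+n*nn+y*ey,R,True)
E
python3 - <<'E'
from ch import *
print(M,R.round(3)); bare(-.06,.006)
E
```

```text
[0.62915763 0.15673261 0.14804841] [[ 0.469 -0.882  0.044]
 [-0.02   0.039  0.999]
 [-0.883 -0.469  0.   ]]
t 11.55 shift [ 0.371 -0.615  0.702] |d| 0.1507 turn [ 0.023  0.011 -0.034] deg 3.69 q [ 0.166 -0.539 -0.307  1.371 -0.072  0.156] F [-0.3 -0.3 -1.6] w 0.0288
```

>>> step_arm(
  commands=[
    [[0.1, -0.2, 0.25], [0.023, 0.011, -0.034], -1],
    [[0.2, -0.35, 0.45], [0.023, 0.011, -0.034], -1],
    [[0.3, -0.5, 0.6], [0.023, 0.011, -0.034], -1],
    [[0.371, -0.615, 0.702], [0.023, 0.011, -0.034], -1],
    [[0.371, -0.615, 0.702], [0.023, 0.011, -0.034], -1],
  ],
)

```text
t: 12.05
position: [0.536, 0.1615, 0.3386]
ee_rot: [[0.467, -0.883, 0.044], [-0.021, 0.039, 0.999], [-0.884, -0.467, -0.0]]
ft_force: [-0.8, -0.5, -3.1]
width: 0.0289
```

>>> step_arm(
  commands=[
    [[0, 0, 0], [0, 0, 0], -1],
    [[0, 0, 0], [0, 0, 0], -1],
  ],
)

```text
t: 12.25
position: [0.534, 0.1601, 0.3411]
ee_rot: [[0.469, -0.882, 0.045], [-0.02, 0.04, 0.999], [-0.883, -0.47, 0.001]]
ft_force: [0.4, -0.9, -3.3]
width: 0.0286
```

```bash
python3 - <<'E'
from ch import *
bare(-.06,.006)
for n in ['top','scene','wrist']:
    im,d,c=shot(n,n+'8'); np.savez('/tmp/%s80.npz'%n,im=im,d=d,K=c[0],D=c[1],T=c[2])
    print(n,'mouth,bare,tongue end',proj([M,M-.06*dn+.006*nn,M-.032*dn-.015*nn],c).round(0).tolist())
a=cv2.imread('pics/top8.png')[140:260,190:330];b=cv2.imread('pics/scene8.png')[140:300,300:440]
cv2.imwrite('pics/c8.png',cv2.resize(np.vstack([a,b]),None,fx=2.1,fy=2.1,interpolation=cv2.INTER_CUBIC))
E
```

```text
t 12.25 shift [0.009 0.003 0.005] |d| 0.0016 turn [-0.001  0.     0.001] deg 0.09 q [ 0.362 -0.267 -0.156  1.226 -0.186  0.364] F [ 0.4 -0.9 -3.3] w 0.0286
top mouth,bare,tongue end [[253.0, 209.0], [249.0, 214.0], [251.0, 219.0]]
scene mouth,bare,tongue end [[373.0, 211.0], [369.0, 189.0], [366.0, 199.0]]
wrist mouth,bare,tongue end [[317.0, 219.0], [317.0, 254.0], [317.0, 208.0]]
```

View pics/c8.png

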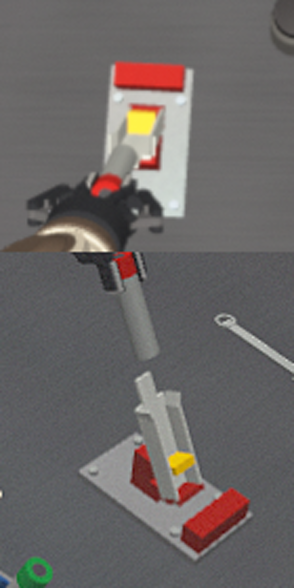

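View pics/wrist8.png

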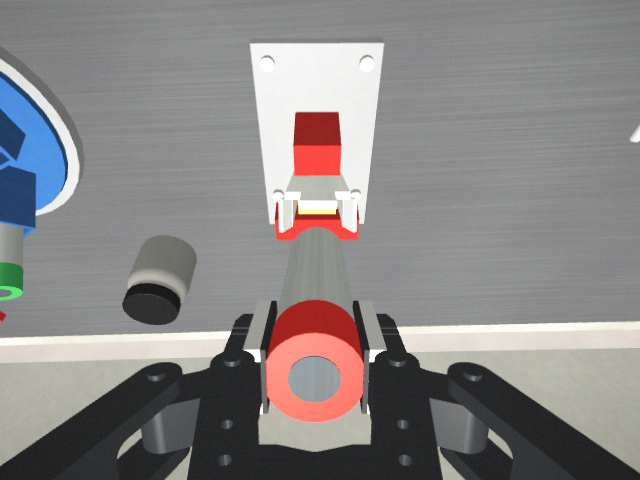

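The pin is centred over the trough, both at column 317. The bare end shows at the predicted pixel in the scene view (370,188), so it hasn't slipped. Next I feed it in.

>>> step_arm(
  commands=[
    [[0.12, 0.01, 0.004], [0, 0, 0], -1],
    [[0.24, 0.015, 0.004], [0, 0, 0], -1],
    [[0.36, 0.02, 0.004], [0, 0, 0], -1],
    [[0.48, 0.02, 0.004], [0, 0, 0], -1],
    [[0.6, 0.02, 0.004], [0, 0, 0], -1],
  ],
)

```text
t: 12.9
position: [0.5738, 0.1598, 0.2602]
ee_rot: [[0.47, -0.881, 0.044], [-0.019, 0.039, 0.999], [-0.882, -0.471, 0.001]]
ft_force: [0.8, -0.2, -3.3]
width: 0.0286
```

```bash
python3 - <<'E'
from ch import *
bare(.06,.001)
for n in ['scene','wrist']:
    im,d,c=shot(n,n+'9')
b=cv2.imread('pics/scene9.png')[140:300,300:440]
cv2.imwrite('pics/c9.png',cv2.resize(b,None,fx=3,fy=3,interpolation=cv2.INTER_CUBIC))
E
```

```text
t 12.9 shift [ 0.207  0.018 -0.005] |d| 0.0312 turn [-0.     0.001  0.001] deg 0.13 q [ 0.333 -0.198 -0.258  1.05  -0.173  0.336] F [ 0.8 -0.2 -3.3] w 0.0286
```

View pics/c9.png

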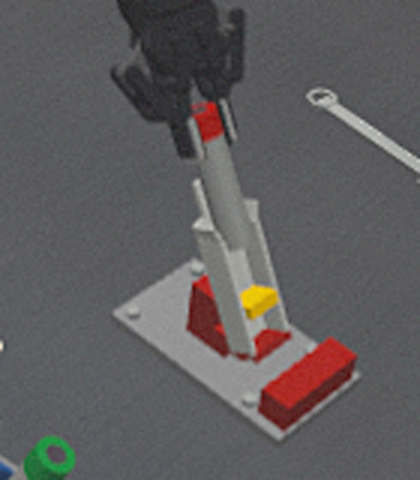

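View pics/wrist9.png

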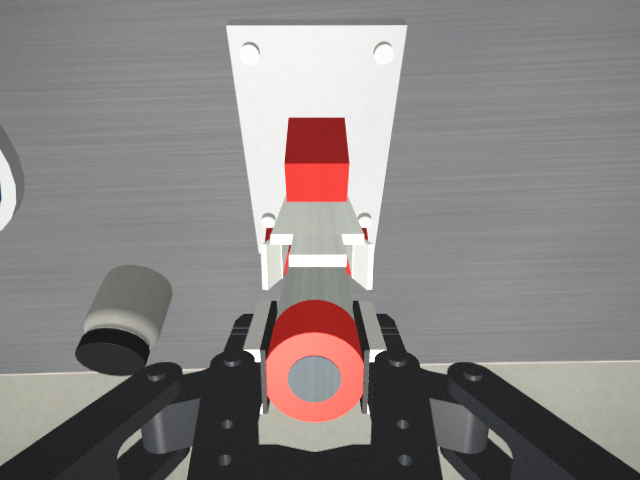

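The pin is inside the trough and centred between the walls at (265..372, 262). I'll continue slowly towards the slide.

>>> step_arm(
  commands=[
    [[0.06, 0.008, 0], [0, 0, 0], -1],
    [[0.12, 0.016, 0], [0, 0, 0], -1],
    [[0.18, 0.018, 0], [0, 0, 0], -1],
    [[0.24, 0.018, 0], [0, 0, 0], -1],
    [[0.265, 0.018, 0], [0, 0, 0], -1],
  ],
)

```text
t: 13.5
position: [0.5912, 0.1596, 0.2246]
ee_rot: [[0.472, -0.88, 0.044], [-0.019, 0.039, 0.999], [-0.881, -0.473, 0.002]]
ft_force: [4.8, -0.8, 4.5]
width: 0.0285
```

```bash
python3 - <<'E'
from ch import *
bare(.073,.001); print(np.array(robot.get_state()['ft_force'])@np.c_[dn,nn,ey])
E
```

```text
t 13.5 shift [ 0.03   0.009 -0.008] |d| 0.0048 turn [-0.001  0.001  0.003] deg 0.24 q [ 0.322 -0.158 -0.293  0.971 -0.168  0.326] F [ 4.8 -0.8  4.5] w 0.0285
[-1.66940578  6.35986804 -0.63467667]
```

>>> step_arm(
  commands=[
    [[0.015, 0, 0], [0, 0, 0], -1],
    [[0.03, 0, 0], [0, 0, 0], -1],
    [[0.03, 0, 0], [0, 0, 0], -1],
  ],
)

```text
t: 13.8
position: [0.5932, 0.1596, 0.2209]
ee_rot: [[0.472, -0.88, 0.044], [-0.019, 0.039, 0.999], [-0.881, -0.472, 0.002]]
ft_force: [9.2, 1.1, 1.9]
width: 0.0284
```

```bash
python3 - <<'E'
from ch import *
bare(.073,.001); print(np.array(robot.get_state()['ft_force'])@np.c_[dn,nn,ey])
E
```

```text
t 13.8 shift [ 0.002  0.009 -0.008] |d| 0.0019 turn [-0.001  0.001  0.003] deg 0.24 q [ 0.32  -0.153 -0.296  0.963 -0.168  0.325] F [9.2 1.1 1.9] w 0.0284
[2.62869935 8.90757989 1.4742158 ]
```

Not yet on the slide and resting lightly on the floor. I open partly, then back off.

>>> step_arm(
  commands=[
    [[0, 0, 0], [0, 0, 0], 0.1],
    [[0, 0, 0], [0, 0, 0], 0.1],
    [[0, 0, 0], [0, 0, 0], 0.1],
    [[0, 0, 0], [0, 0, 0], 0.1],
  ],
)

```text
t: 14.2
position: [0.5919, 0.1595, 0.2195]
ee_rot: [[0.469, -0.882, 0.043], [-0.02, 0.039, 0.999], [-0.883, -0.469, 0.001]]
ft_force: [0.6, -0.3, 0.5]
width: 0.0472
```

>>> step_arm(
  commands=[
    [[-0.12, 0, 0], [0, 0, 0], 0.1],
    [[-0.24, 0, 0], [0, 0, 0], 0.1],
    [[-0.36, 0, 0], [0, 0, 0], 0.1],
    [[-0.48, 0, 0], [0, 0, 0], 0.1],
    [[-0.48, 0, 0], [0, 0, 0], 0.1],
  ],
)

```text
t: 14.7
position: [0.5584, 0.1612, 0.2862]
ee_rot: [[0.473, -0.88, 0.043], [-0.018, 0.039, 0.999], [-0.881, -0.473, 0.002]]
ft_force: [0.8, -0.6, 0.2]
width: 0.0467
```

```bash
python3 - <<'E'
from ch import *
bare(.073,.001)
for n in ['scene','wrist']:
    im,d,c=shot(n,n+'10'); np.savez('/tmp/%s100.npz'%n,im=im,d=d,K=c[0],D=c[1],T=c[2])
    P,uv=cloud(d,c); hsv=cv2.cvtColor(im,cv2.COLOR_RGB2HSV)[uv[:,1],uv[:,0]].astype(int)
    m=(hsv[:,1]>120)&((hsv[:,0]<8)|(hsv[:,0]>172))&(np.linalg.norm(P-(M-.04*dn),axis=1)<.05)
    q=P[m]-M; S=np.c_[q@dn,q@ey,q@nn]; print(n,len(q),np.percentile(S,[2,50,98],axis=0).round(4).tolist())
b=cv2.imread('pics/scene10.png')[140:300,300:440]
cv2.imwrite('pics/c10.png',cv2.resize(b,None,fx=3,fy=3,interpolation=cv2.INTER_CUBIC))
E
```

```text
t 14.7 shift [ 0.496  0.01  -0.01 ] |d| 0.0744 turn [-0.     0.002  0.003] deg 0.29 q [ 0.346 -0.232 -0.236  1.104 -0.178  0.347] F [ 0.8 -0.6  0.2] w 0.0467
scene 129 [[-0.0414, -0.0137, -0.0054], [-0.033, -0.0047, 0.0138], [-0.0195, 0.0155, 0.022]]
wrist 1832 [[-0.04, -0.0132, -0.0145], [-0.0386, 0.005, -0.0077], [-0.0204, 0.0143, 0.0132]]
```

View pics/c10.png

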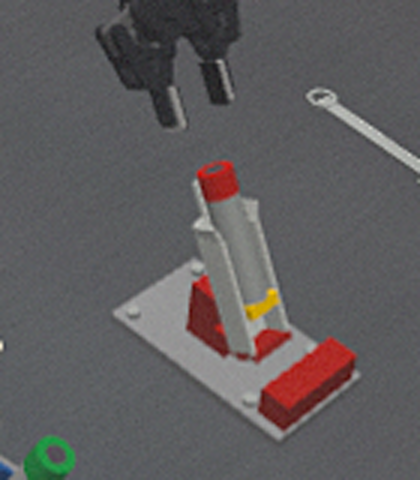

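View pics/wrist10.png

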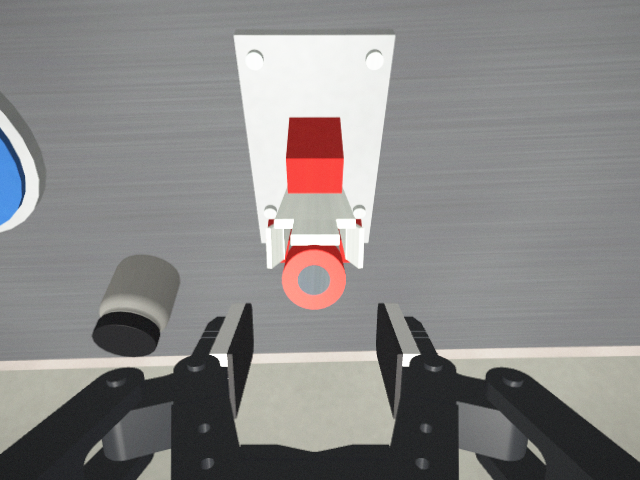

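The pin lies in the trough on the slide with its red end about 40 mm above the mouth, so about 20 mm of push remains. I close the fingers and approach the end face on the axis.

>>> step_arm(
  commands=[
    [[0, 0.016, -0.01], [0, 0, 0], -1],
    [[0, 0.016, -0.01], [0, 0, 0], -1],
    [[0, 0.016, -0.01], [0, 0, 0], -1],
    [[0.1, 0.016, -0.01], [0, 0, 0], -1],
    [[0.2, 0.016, -0.01], [0, 0, 0], -1],
  ],
)

```text
t: 15.3
position: [0.5709, 0.1589, 0.2548]
ee_rot: [[0.47, -0.882, 0.043], [-0.019, 0.039, 0.999], [-0.883, -0.47, 0.001]]
ft_force: [0.3, 0.9, -0.3]
width: 0.0005
```

>>> step_arm(
  commands=[
    [[0, 0, 0], [0, 0, 0], -1],
    [[0, 0, 0], [0, 0, 0], -1],
  ],
)

```text
t: 15.5
position: [0.5702, 0.1587, 0.2546]
ee_rot: [[0.468, -0.883, 0.044], [-0.02, 0.039, 0.999], [-0.884, -0.468, 0.0]]
ft_force: [0.3, 0.8, 0.8]
width: 0.0001
```

```bash
python3 - <<'E'
from ch import *
print('to tip at -.04:'); plan(M+(-.04-.0191)*dn,R,True); print(np.array(robot.get_state()['ft_force'])@np.c_[dn,nn,ey])
shot('wrist','w11')
b=shot('scene')[0][140:300,300:440,::-1]
cv2.imwrite('pics/c11.png',cv2.resize(b,None,fx=3,fy=3,interpolation=cv2.INTER_CUBIC))
E
```

```text
to tip at -.04:
t 15.5 shift [ 0.058 -0.014  0.004] |d| 0.009 turn [-0.     0.    -0.001] deg 0.05 q [ 0.333 -0.205 -0.274  1.044 -0.173  0.337] F [0.3 0.8 0.8] w 0.0001
[-0.58415888  0.58703816  0.76844762]
```

View pics/w11.png

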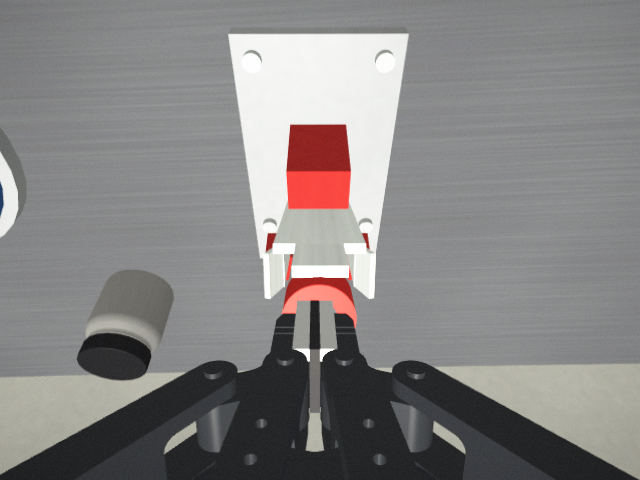

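View pics/c11.png

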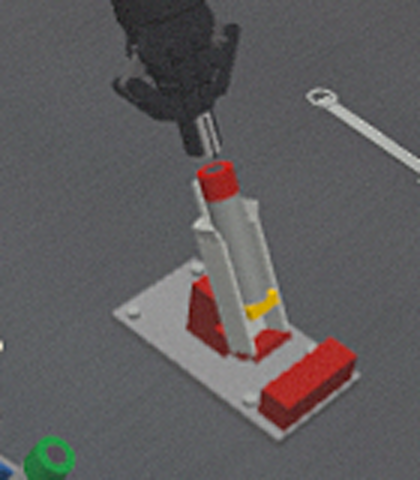

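>>> step_arm(
  commands=[
    [[0.015, -0.018, 0], [0, 0, 0], -1],
    [[0.03, -0.018, 0], [0, 0, 0], -1],
    [[0.045, -0.018, 0], [0, 0, 0], -1],
    [[0.058, -0.018, 0], [0, 0, 0], -1],
    [[0.07, -0.018, 0], [0, 0, 0], -1],
  ],
)

```text
t: 16.1
position: [0.5776, 0.1586, 0.2476]
ee_rot: [[0.469, -0.882, 0.043], [-0.02, 0.039, 0.999], [-0.883, -0.47, 0.001]]
ft_force: [-0.0, 0.8, -0.4]
width: -0.0002
```

```bash
cat > st.py <<'E'
from ch import *
s=robot.get_state(); p=np.array(s['position'])+.073*np.array(s['ee_rot'])[:,0]-M
print('t',round(s['t'],2),'tip s,y,n mm',(1000*np.array([p@dn,p@ey,p@nn])).round(1),'F dn,nn,ey',(np.array(s['ft_force'])@np.c_[dn,nn,ey]).round(1))
E
python3 st.py
```

```text
t 16.1 tip s,y,n mm [-39.1  -0.4   1.3] F dn,nn,ey [ 0.3 -0.3  0.8]
```

>>> step_arm(
  commands=[
    [[0.012, 0, 0], [0, 0, 0], -1],
    [[0.024, 0, 0], [0, 0, 0], -1],
    [[0.036, 0, 0], [0, 0, 0], -1],
    [[0.048, 0, 0], [0, 0, 0], -1],
    [[0.06, 0, 0], [0, 0, 0], -1],
  ],
)

```text
t: 16.6
position: [0.5819, 0.1584, 0.24]
ee_rot: [[0.47, -0.882, 0.043], [-0.019, 0.039, 0.999], [-0.883, -0.47, 0.001]]
ft_force: [-3.7, -0.2, 4.9]
width: -0.0001
```

```bash
python3 st.py
```

```text
t 16.6 tip s,y,n mm [-30.4  -0.3   1.5] F dn,nn,ey [-6.  -1.  -0.4]
```

>>> step_arm(
  commands=[
    [[0.01, 0, 0], [0, 0, 0], -1],
    [[0.02, 0, 0], [0, 0, 0], -1],
    [[0.03, 0, 0], [0, 0, 0], -1],
    [[0.038, 0, 0], [0, 0, 0], -1],
    [[0.045, 0, 0], [0, 0, 0], -1],
  ],
)

```text
t: 17.1
position: [0.5851, 0.1583, 0.2339]
ee_rot: [[0.47, -0.882, 0.043], [-0.019, 0.039, 0.999], [-0.883, -0.47, 0.001]]
ft_force: [-3.5, 0.4, 3.7]
width: -0.0002
```

```bash
python3 st.py
```

```text
t 17.1 tip s,y,n mm [-23.5  -0.3   1.4] F dn,nn,ey [-4.9 -1.4  0.2]
```

>>> step_arm(
  commands=[
    [[0.006, 0, 0], [0, 0, 0], -1],
    [[0.012, 0, 0], [0, 0, 0], -1],
    [[0.018, 0, 0], [0, 0, 0], -1],
    [[0.018, 0, 0], [0, 0, 0], -1],
  ],
)

```text
t: 17.5
position: [0.5863, 0.1582, 0.2314]
ee_rot: [[0.469, -0.882, 0.043], [-0.02, 0.039, 0.999], [-0.883, -0.47, 0.001]]
ft_force: [-1.7, 0.5, 2.1]
width: -0.0005
```

```bash
python3 st.py
```

```text
t 17.5 tip s,y,n mm [-20.7  -0.3   1.3] F dn,nn,ey [-2.7 -0.5  0.4]
```

Force is still low, so the stop isn't reached yet. I go on in 0.6 mm steps.

>>> step_arm(
  commands=[
    [[0.004, 0, 0], [0, 0, 0], -1],
    [[0.008, 0, 0], [0, 0, 0], -1],
    [[0.012, 0, 0], [0, 0, 0], -1],
    [[0.012, 0, 0], [0, 0, 0], -1],
  ],
)

```text
t: 17.9
position: [0.5871, 0.1582, 0.2298]
ee_rot: [[0.469, -0.882, 0.043], [-0.02, 0.039, 0.999], [-0.883, -0.47, 0.001]]
ft_force: [-2.0, 0.1, 3.0]
width: 0.0
```

```bash
python3 st.py
```

```text
t 17.9 tip s,y,n mm [-19.   -0.3   1.3] F dn,nn,ey [-3.6 -0.4  0. ]
```

>>> step_arm(
  commands=[
    [[0.004, 0, 0], [0, 0, 0], -1],
    [[0.008, 0, 0], [0, 0, 0], -1],
    [[0.012, 0, 0], [0, 0, 0], -1],
  ],
)

```text
t: 18.2
position: [0.588, 0.1582, 0.2286]
ee_rot: [[0.47, -0.882, 0.043], [-0.019, 0.039, 0.999], [-0.883, -0.47, 0.001]]
ft_force: [-5.9, -0.1, 9.4]
width: 0.0001
```

```bash
python3 st.py
```

```text
t 18.2 tip s,y,n mm [-17.5  -0.3   1.5] F dn,nn,ey [-11.1  -0.8  -0.3]
```

Force is rising, which looks like the stop. I make one more small press to confirm.

>>> step_arm(
  commands=[
    [[0.004, 0, 0], [0, 0, 0], -1],
    [[0.008, 0, 0], [0, 0, 0], -1],
  ],
)

```text
t: 18.4
position: [0.5887, 0.1583, 0.2289]
ee_rot: [[0.471, -0.881, 0.043], [-0.019, 0.039, 0.999], [-0.882, -0.472, 0.002]]
ft_force: [-11.1, -0.1, 15.3]
width: 0.0001
```

```bash
python3 st.py
```

```text
t 18.4 tip s,y,n mm [-17.4  -0.    2.4] F dn,nn,ey [-18.7  -2.7  -0.6]
```

>>> step_arm(
  commands=[
    [[0.006, 0, 0], [0, 0, 0], -1],
    [[0.006, 0, 0], [0, 0, 0], -1],
  ],
)

```text
t: 18.6
position: [0.5893, 0.1584, 0.2293]
ee_rot: [[0.473, -0.88, 0.043], [-0.018, 0.039, 0.999], [-0.881, -0.473, 0.002]]
ft_force: [-12.3, -0.1, 16.0]
width: 0.0
```

```bash
python3 st.py
```

```text
t 18.6 tip s,y,n mm [-17.4   0.1   3.2] F dn,nn,ey [-19.8  -3.3  -0.7]
```

The tip has stopped advancing at about 20 N, so the slide is at its stop. I retreat and check.

>>> step_arm(
  commands=[
    [[-0.1, 0, 0], [0, 0, 0], -1],
    [[-0.3, 0, 0], [0, 0, 0], -1],
    [[-0.5, 0, 0], [0, 0, 0], -1],
    [[-0.7, 0, 0], [0, 0, 0], -1],
    [[-0.8, 0, 0], [0, 0, 0], -1],
  ],
)

```text
t: 19.1
position: [0.5321, 0.1605, 0.3352]
ee_rot: [[0.472, -0.881, 0.043], [-0.019, 0.039, 0.999], [-0.881, -0.472, 0.002]]
ft_force: [0.8, -0.2, 0.1]
width: 0.0002
```

>>> step_arm(
  commands=[
    [[0, 0.1, 0], [0, 0, 0], -1],
    [[0, 0.1, 0], [0, 0, 0], -1],
  ],
)

```text
t: 19.3
position: [0.5185, 0.161, 0.3247]
ee_rot: [[0.469, -0.882, 0.043], [-0.02, 0.038, 0.999], [-0.883, -0.469, 0.001]]
ft_force: [0.4, 0.0, -0.9]
width: 0.0001
```

```bash
python3 - <<'E'
from ch import *
print(robot.get_state()['ft_force'])
for n in ['scene','wrist','top']:
    im,d,c=shot(n,n+'12')
    P,uv=cloud(d,c); hsv=cv2.cvtColor(im,cv2.COLOR_RGB2HSV)[uv[:,1],uv[:,0]].astype(int)
    m=(hsv[:,1]>120)&((hsv[:,0]<8)|(hsv[:,0]>172))&(np.linalg.norm(P-(M-.02*dn),axis=1)<.04)
    q=P[m]-M; S=np.c_[q@dn,q@ey,q@nn]; print(n,len(q),np.percentile(S,[2,50,98],axis=0).round(4).tolist() if len(q) else '')
    print(n,'slide',[(np.round(x['position']),round(x['p'],2)) for x in robot.spot_in('slide',n)][:1],'expected',proj([M+.1*dn,M+.08*dn],c).round(0).tolist())
b=cv2.imread('pics/scene12.png')[140:300,300:440]
cv2.imwrite('pics/c12.png',cv2.resize(b,None,fx=3,fy=3,interpolation=cv2.INTER_CUBIC))
E
```

```text
[ 0.37882444  0.01947748 -0.93905356]
scene 128 [[-0.0206, -0.0125, -0.0077], [-0.0126, -0.0048, 0.013], [0.0015, 0.0146, 0.0216]]
scene slide [(array([274., 328.]), 0.53)] expected [[383.0, 246.0], [381.0, 239.0]]
wrist 703 [[-0.0193, -0.0138, -0.01], [-0.018, 0.0062, -0.0029], [-0.0083, 0.0146, 0.0134]]
wrist slide [(array([ 10., 284.]), 0.53)] expected [[316.0, 218.0], [316.0, 223.0]]
top 119 [[-0.0207, -0.014, -0.0111], [-0.0173, -0.0011, 0.008], [0.0006, 0.0137, 0.0186]]
top slide [] expected [[258.0, 197.0], [257.0, 199.0]]
```

View pics/c12.png

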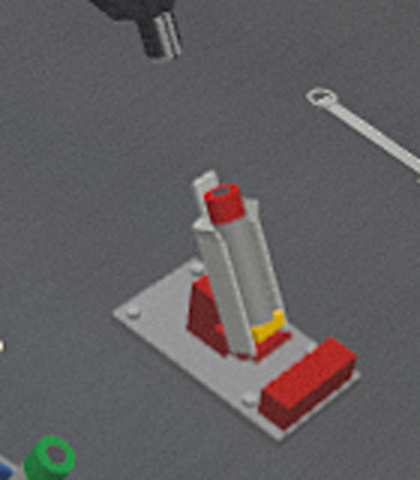

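View pics/wrist12.png

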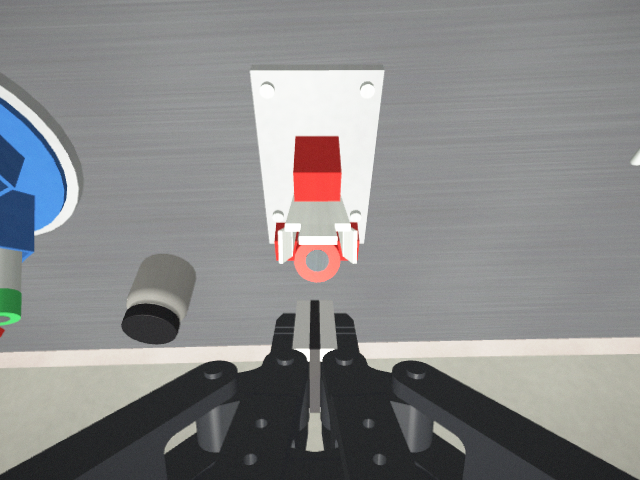

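View pics/scene12.png

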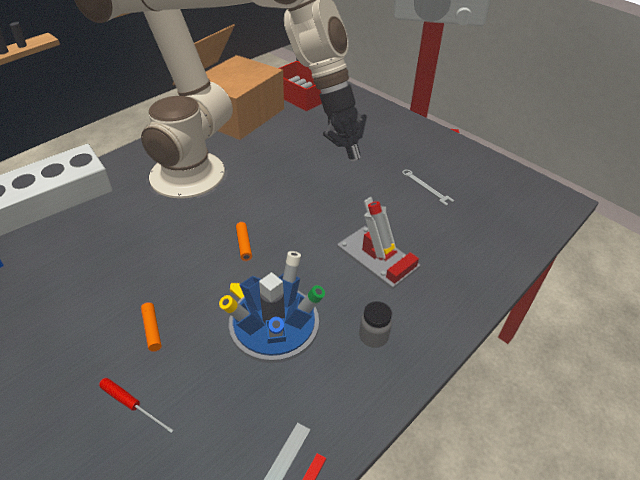

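The red end now sits 19 to 20 mm beyond the mouth, against a required 20 mm. The yellow slide is low at its stop, around (390,250) in the scene view. The other four pins, wrench, screwdriver and jar are where they were. I hand it in.

```bash
python3 -c "
from cell import robot
print(robot.get_state()['t'],robot.finish_job())"
```

```text
the job is handed in; nothing more can be done
19.6 None
```

The job is done and handed in at 19.6 s of the 64 s allowed.

**What I did:**
- Turned the hub about 173° until the red pin's pocket faced the yellow pointer, then let go. The pocket was within about 0.5° of the pointer.
- Drew the red pin out along its slanted pocket and fed it bare end first into the chute.
- Released it onto the slide and pushed it down with closed fingers in small steps. At the end the fingers stopped advancing while the force rose to about 20 N, which I took as the slide meeting its stop.

**Last checks:**
- **Pin position:** the wrist, scene and top cameras put the red end about 19–21 mm beyond the chute mouth, against the required 20 mm, and centred in the trough.
- **Slide:** it looks low in the trough in the picture. The trained network failed to find it in the last images (low-confidence false hits), so "fully home" rests on the pin position, the force and the picture.
- **Other items:** the other four pins are in their pockets. The wrench, screwdriver and jar look unmoved.
- **Gripper:** it is touching nothing.

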